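# Lock the drive foot's adjusting nut

## Task

Draw the spanner out of the cable duct by its head, lay it on the bench and let go, then take it by the handle and slide its jaws fully onto the lower, square nut of the drive foot, flat on the foot plate with the handle beside the stop post, so that it will hold that nut still; let go of it. Then turn the hexagonal locknut above it clockwise until it is tight, without the square nut turning along with it. Leave the spanner on the square nut, touch nothing at the end, and leave the relay, screwdriver, tab and terminals alone.

Things in the scene. Friction and masses are not known exactly. Their poses are not given: they have to be found in the camera images.
- foot: Drive foot fixed to the bench: blue plate 6 mm thick, reaching along its x from -200 to +45 mm, 100 mm wide. Origin: on the axis of its upright 20 mm steel stud (top 74 mm above the bench), at bench level. On the stud sit the square nut and, above it, the hexagonal locknut. The spanner goes on sliding along the foot's +x, handle pointing to -x, lying on the plate.
- square_nut_mid (a point): Centre of the square nut on the stud's axis, 17 mm above the bench. The nut is 34 x 34 mm, 7 to 27 mm above the bench, its sides along the foot's x and y at the start.
- stop_post (a point): Top centre of the round stop post, 14 mm diameter, 42 mm above the bench, at x=-158, y=+23 mm of the foot. The spanner's handle passes on the post's -y side with 5 mm to spare; when the locknut is turned clockwise the handle comes to bear on the post, which holds the square nut.
- locknut_mid (a point): Centre of the hexagonal locknut, on the stud's axis, 41 mm above the bench. The locknut is 36 mm across flats and stands 28 to 54 mm above the bench; the stud rises 20 mm above it. The square nut's corners stick out under its flats, so fingers that turn it must stay above 28 mm. A spanner lying on the plate reaches 18 mm (head) and 20 mm (handle) above the bench.
- locknut (a joint): Turn of the locknut relative to the square nut, rad, + clockwise from above, drag 0.25 N m, stays where left. Starts at 0 to 0.5; tight on a hard stop at 1.4 (over 1.25 counts). At 1.4 a pair of its flats faces the foot's +y and -y; at reading q its flats are turned from that by 1.4 - q counter-clockwise from above.
- square_nut (a joint): Turn of the square nut from its set position, rad, clockwise from above positive, 0 at the start. It turns with only 0.1 N m, so it goes round with the locknut unless it is held. It must stay within 0.35 either way at all times; the spanner's play, about 0.17, is harmless.
- spanner: Loose dark steel open-ended spanner, about 0.3 kg, lying flat, same both sides. Origin: centre of the jaw gap, on the underside; x from the handle out through the jaws. Gap 38.6 mm wide, from x=-18 to 18 mm, then flared tips to x=28. Head 12 mm thick, back at x=-31, 59 mm wide over its parallel cheeks. Fully on, the origin lies on the stud's axis, 6 mm above the bench.
- spanner_grip (a point): Point in the middle of the spanner's handle near its balance point, at x=-60 mm of the spanner, 7 mm above its underside. The handle is a straight bar 22 mm wide and 14 mm thick, from x=-31 to x=-180 mm.
- duct: Covered piece of grey slotted cable duct fixed to the bench, 37 mm high, 53 mm wide, 44 mm wide and 34 mm high inside, no floor: the spanner lies on the bench, handle inside, head outside. Mouth at x=-125, back at x=-285 mm of the duct; the origin is on the bench 125 mm out from the mouth. The spanner starts near x=-88 mm, along the duct's x, and is drawn out along +x by about 150 mm.
- duct_mouth (a point): Centre of the duct's mouth, x=-125 mm of the duct, 15 mm above the bench.
- relay: Bystander: clear plug-in relay on a black base, 34 x 30 x 60 mm, origin centre of underside.
- screwdriver: Bystander: screwdriver with black handle, 180 mm long, lying.
- tab: Bystander: flat aluminium tab with a hole, 60 x 40 x 5 mm.
- terminals: Bystander: strip of four fuse terminals, 50 x 48 x 46 mm.
Things that resemble listed ones, but are neither listed nor needed, are in the scene too. Of the things like the spanner, leave any that is pink; of the rest the larger one is meant.

How it is judged:
By the outcome, as a careful person would: the job done as asked, in the order asked, and still so for the second after the job is handed in, with the robot touching nothing.
It also fails if it takes over 58 s, if anything falls off the work surface, if the arm or the gripper's body presses on something with over 40 N, if the wrist force passes 120 N, or if a joint passes its speed limit or range.

## Robot

A 7-joint arm with a two-finger parallel gripper is mounted at the origin on the work surface. World frame = base frame: x ahead of the robot, y to its left, z up, the work surface at z = 0. Lengths are in m, angles in rad, forces in N, time in s.
With the tool pointing down it reaches from about 0.4 to 0.875 m from the base axis. Payload 19.3 kg.
Tool frame: the origin (TCP) lies on the centre line of the jaws, within the pads' length; the fingertips stand 14 mm ahead of it and the grasp point (between the pads) lies 5 mm behind it; x points along the fingers, y is the direction in which the jaws open and shut, and the axes are right-handed (so a half turn about x gives the same grasp; the last joint's range is limited). The gripper opens to 85 mm and grips with 20 to 120 N. Pads are 22 mm wide; open, the fingers measure 114 mm over their backs; the gripper's body (76 mm by 85 mm) begins 54 mm behind the grasp point. The pads swing forward as they close: fully open they stand 13 mm farther back than shut.
Start: joints at [-1.386, 0.521, -0.036, 1.599, 0.021, 1.021, -0.113], TCP at [0.158, 0.605, 0.245] pointing down, gripper open.
Joint ranges: [-2.91, 2.91], [-0.3, 2.13], [-1.5, 1.42], [0.17, 2.43], [-1.26, 4.41], [0.16, 1.93], [-2.52, 2.52]. Speed limits (rad/s): [1.89, 1.89, 2.39, 2.39, 3.01, 3.01, 3.01].

## Interface

Orientations are given as [roll, pitch, yaw] about the fixed x, y, z axes, in that order (R = Rz(yaw) Ry(pitch) Rx(roll)).
In Python, from workcell import monitor, optics, bot gives the robot as it stands.
- The arm moves only by the tool arm_command, never from a script. Its arguments are lists of equal length, an entry for each row: "delta_pos": the shift along the tool's x, y, z as a fraction of full scale, a list of three; "rotation": the turn, a rotation vector about the tool's x, y, z as a fraction of full scale, a list of three. In form: {"delta_pos": [[dx, dy, dz], ...], "rotation": [[wx, wy, wz], ...]}. A call has 1 to 10 rows; each row shifts and turns the pose as measured when the row begins, along the tool's axes as they then stand; what a row does not reach is not made up. Full scale, the value 1, is 30 mm for a shift and 6 degrees for a turn. A row lasts 1/10 s, in which the tool goes at most 50 mm and 8.59 degrees, less where a joint would pass 70% of its speed; a pose out of reach is approached as far as the arm can. A call with a number of a shift or a turn outside -1 to 1 is refused whole. A call with a gripper value outside its range is refused whole. "gripper" is the closure, from -1 (fully open) to 1 (shut), so that 0 is half open, set as the call begins (left out, the last holds). The fingers move at their own pace and stop on an object; "grip_force" is the grip in N (left out, the last holds). Time passes only in rows, so rows that do not move let the fingers close. It gives the time, the measured TCP pose, the force and the opening at its end, in the units of the state.
- monitor.observe(): the state, without advancing time (a new reading comes with each control period).
- optics.grab_frame(name): name is "scene" or "side" or "wrist"; returns the picture (420x560x3 uint8, red, green, blue); there is no depth.
- optics.camera_params(name): a dict with "fx", "fy", "cx", "cy" (pixels), "origin" and "rotation" of the camera in the world. Camera axes: x right, y down, z forward; pixel columns grow to the right and rows downward; lengths in m; the calibration is good to about 2 mm. A picture is of the moment at which its call begins: read the wrist's pose just before it. camera_params takes no time and is no camera call; for the wrist camera it gives the pose at the moment of the call.
- bot.job_done(): hands the job in, once; it reports no verdict.
The state is a dict: "clock": time; "qpos": joint angles; "qd": joint speeds; "joint_efforts": joint torques, N m; "position": TCP position; "tool_rot": TCP orientation; "force": force on the tool from outside, world axes, zero at the start; "moment": the same for the moment, N m; "grip_width": finger opening in m.
Only numpy, scipy, OpenCV 4.12 (cv2) and the standard library are available. Lean on these libraries where they do the work, as an engineer would, in place of code of your own. Each camera call takes 0.05 s, during which the arm holds its last target. There are 200 camera calls.

## Working session

There is one attempt and no reset: what is moved stays moved. The work goes in short steps, Python scripts to look and compute and a tool call to move; the robot and the scene stay as the last step left them, time stands still between calls to the robot, and variables do not carry over. Pictures are saved under pics/ and viewed, about 8 in all and at most 12, crops included, and the job is handed in when it is done.

Besides the shell and the picture viewer there is one more tool, called after "Call:" by a JSON object that holds its "method" and its "body", one argument or row to a line. arm_command: Moves the arm, as the interface text tells. Its arguments: {"type":"object","properties":{"delta_pos":{"type":"array","items":{"type":"array","items":{"type":"number"}}},"rotation":{"type":"array","items":{"type":"array","items":{"type":"number"}}},"gripper":{"type":"number"},"grip_force":{"type":"number"}},"required":["delta_pos","rotation"]}

```bash
mkdir -p pics && ls && python3 - <<'E'
from workcell import monitor, optics, bot
import cv2
s=monitor.observe();print(s)
for n in("scene","side"):
    f=optics.grab_frame(n);cv2.imwrite(f"pics/{n}0.png",f[:,:,::-1]);p=optics.camera_params(n);print(n,p)
a=cv2.imread("pics/scene0.png");b=cv2.imread("pics/side0.png")
cv2.imwrite("pics/s0big.png",cv2.resize(a,(800,600),interpolation=cv2.INTER_CUBIC))
cv2.imwrite("pics/d0big.png",cv2.resize(b,(800,600),interpolation=cv2.INTER_CUBIC))
E
```

```text
pics
{'clock': 0.0, 'qpos': array([-1.38619005,  0.52202073, -0.03635061,  1.59998704,  0.02119929,
        1.02109606, -0.11280037]), 'qd': array([-1.43512962e-03, -5.79275811e-05, -2.00096656e-04, -2.21131808e-03,
       -3.30054579e-04,  8.63029069e-04, -1.72168307e-03]), 'joint_efforts': array([-2.20033035e-04, -9.27101684e+01,  1.98020965e+00, -3.69953370e+01,
        1.78658799e-02,  7.89165962e-03, -2.21975858e-05]), 'position': array([0.15747803, 0.60451135, 0.24472878]), 'tool_rot': array([-1.51059138,  1.56967005, -1.76538863]), 'force': array([ 0.15228789, -1.10737753,  0.14966436]), 'moment': array([0.03762333, 0.01436506, 0.03077298]), 'grip_width': 0.08532913210240992}
scene {'fx': 419.9239127113845, 'fy': 419.9239127113845, 'cx': 277.36961947509093, 'cy': 207.9499136615716, 'origin': array([ 1.08197093, -0.05901651,  0.81458799]), 'rotation': array([-2.55774754, -0.01132685,  1.65490205])}
side {'fx': 426.5676877240983, 'fy': 426.5676877240983, 'cx': 280.2239718514209, 'cy': 212.44073154068138, 'origin': array([0.23577498, 0.52244154, 0.60626684]), 'rotation': array([-2.21790231,  0.01417114, -2.60251758])}
```

View pics/s0big.png

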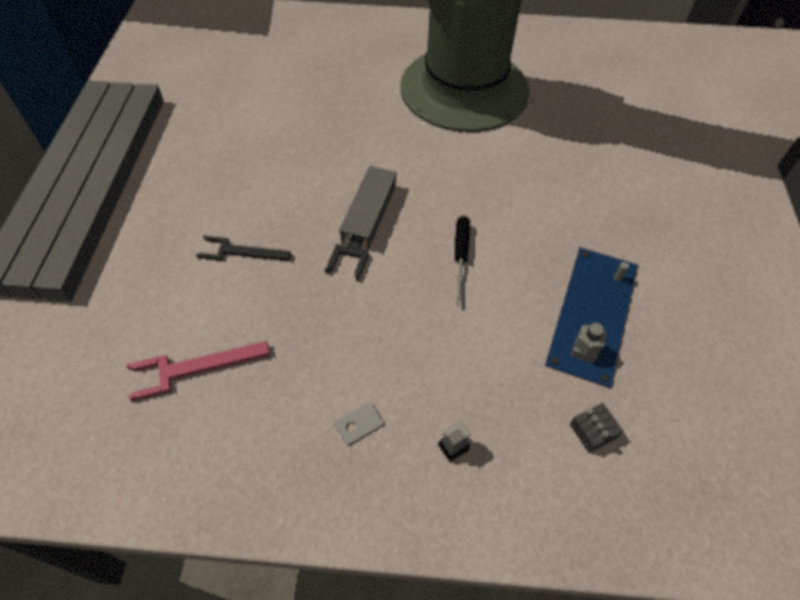

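View pics/d0big.png

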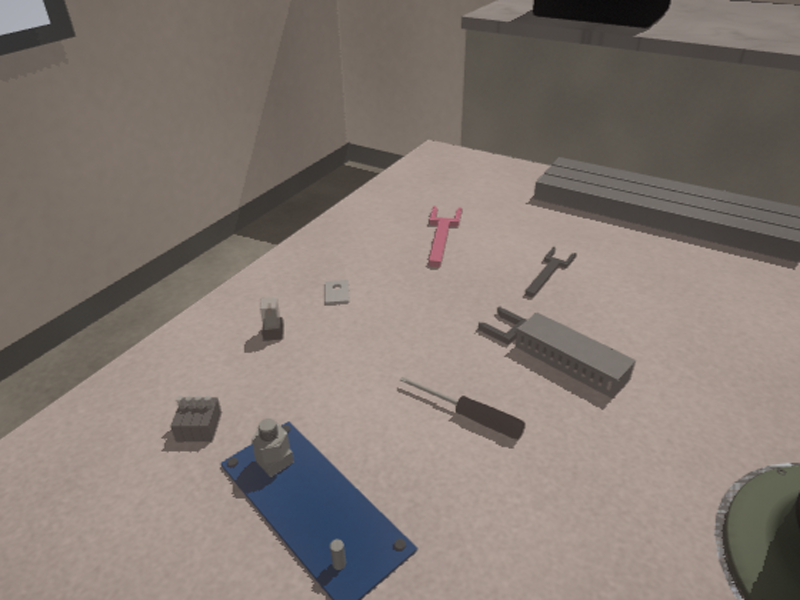

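Scene (800x600 px): candidates for the spanner are the pink one (200,370, excluded), the small dark one at (245,250), and the larger dark one in the duct, head at (350,255). The foot is at (595,315), with its stud at (595,330) and its post at (622,268). Next is a close crop of the head and the foot.

```bash
cat > h.py <<'E'
import numpy as np, cv2
from scipy.spatial.transform import Rotation as R
from workcell import monitor, optics, bot
def cam(n):
    p=optics.camera_params(n);return p
def rot(p):
    r=np.asarray(p["rotation"]); return r if r.shape==(3,3) else R.from_euler('xyz',r).as_matrix()
def ray(p,uv,z):
    d=rot(p)@np.array([(uv[0]-p["cx"])/p["fx"],(uv[1]-p["cy"])/p["fy"],1.]);o=np.asarray(p["origin"])
    return o+d*(z-o[2])/d[2]
def proj(p,X):
    c=rot(p).T@(np.asarray(X)-p["origin"]);return np.array([p["fx"]*c[0]/c[2]+p["cx"],p["fy"]*c[1]/c[2]+p["cy"]])
def st():
    s=monitor.observe();Rm=R.from_euler('xyz',s["tool_rot"]).as_matrix();return s,Rm
E
python3 - <<'E'
from h import *
p=cam("scene");q=cam("side")
print(proj(p,[0,0,0]),proj(q,[0,0,0]))
a=cv2.imread("pics/scene0.png")
c1=a[110:200,220:290];c2=a[168:273,375:455]
c1=cv2.resize(c1,None,fx=5.5,fy=5.5,interpolation=cv2.INTER_CUBIC)
c2=cv2.resize(c2,None,fx=5.5,fy=5.5,interpolation=cv2.INTER_CUBIC)
H=max(c1.shape[0],c2.shape[0]);o=np.zeros((H,c1.shape[1]+c2.shape[1],3),np.uint8)
o[:c1.shape[0],:c1.shape[1]]=c1;o[:c2.shape[0],c1.shape[1]:]=c2
cv2.imwrite("pics/crop1.png",cv2.convertScaleAbs(o,alpha=1.5));print(o.shape,c1.shape)
E
```

```text
[323.71904644  60.9544219 ] [608.45928334 404.96499478]
(578, 825, 3) (495, 385, 3)
```

View pics/crop1.png

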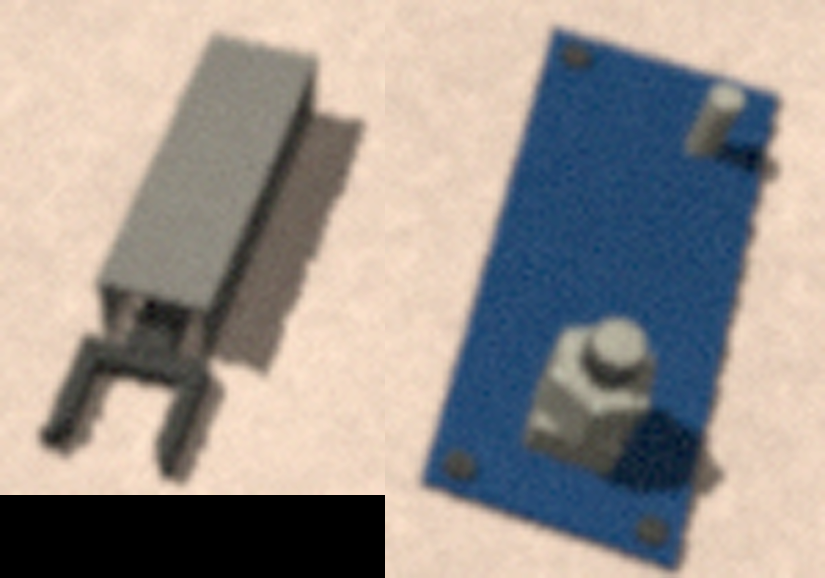

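```bash
python3 - <<'E'
from h import *
p=cam("scene");np.set_printoptions(precision=4,suppress=True)
def o(x,y,ox,oy,off=0): return (ox+(x-off+.5)/5.5-.5,oy+(y+.5)/5.5-.5)
F={k:ray(p,o(*v,375,168,385),.006)[:2] for k,v in dict(TL=(555,30),TR=(778,97),BL=(425,485),BR=(678,570)).items()}
D={k:ray(p,o(*v,220,110),.037)[:2] for k,v in dict(TL=(213,37),TR=(316,60),BL=(100,287),BR=(208,312)).items()}
S={k:ray(p,o(*v,220,110),.012)[:2] for k,v in dict(tipL=(48,432),tipR=(172,472),bL=(88,340),bR=(210,375)).items()}
def fit(loc,W):
    a=np.array(loc,float);b=np.array(W);ac=a.mean(0);bc=b.mean(0)
    H=(a-ac).T@(b-bc);th=np.arctan2(H[0,1]-H[1,0],H[0,0]+H[1,1])
    M=np.array([[np.cos(th),-np.sin(th)],[np.sin(th),np.cos(th)]]);t=bc-M@ac
    print(th,t,"res",(b-(a@M.T+t))*1000);return th,t
fit([(-.2,-.05),(-.2,.05),(.045,-.05),(.045,.05)],[F[k] for k in("TL","TR","BL","BR")])
th,t=fit([(-.285,-.0265),(-.285,.0265),(-.125,-.0265),(-.125,.0265)],[D[k] for k in("TL","TR","BL","BR")])
th2,t2=fit([(.028,-.0295),(.028,.0295),(-.031,-.0295),(-.031,.0295)],[S[k] for k in("tipL","tipR","bL","bR")])
print(S)
print("exp",t-.088*np.array([np.cos(th),np.sin(th)]))
q0=ray(p,o(727,97,375,168,385),.042);print("post",q0, "stud",ray(p,o(622,335,375,168,385),.074))
E
```

```text
-0.2903573121715839 [0.6229 0.1998] res [[ 0.8758  0.4347]
 [ 0.78   -0.8948]
 [-0.4673  0.6477]
 [-1.1884 -0.1877]]
-0.2080899386321626 [ 0.5737 -0.2005] res [[ 0.8169  1.0879]
 [ 0.2457 -1.1803]
 [ 0.2034  1.8568]
 [-1.2661 -1.7645]]
-0.23139191748809915 [ 0.4909 -0.182 ] res [[-3.8336  2.6331]
 [-1.4041  0.6527]
 [ 2.2178 -0.7824]
 [ 3.0198 -2.5034]]
{'tipL': array([ 0.5075, -0.2145]), 'tipR': array([ 0.5235, -0.1591]), 'bL': array([ 0.4561, -0.2044]), 'bR': array([ 0.4705, -0.1487])}
exp [ 0.4876 -0.1823]
post [0.4767 0.2666 0.042 ] stud [0.6178 0.1999 0.074 ]
```

```bash
cat >> h.py <<'E'
def plan(pos,a,step=1.0,wstep=1.0,show=True):
    """rows to bring TCP to pos, tool down, jaw axis at yaw a (mod pi, nearest)"""
    s,R0=st();p0=s["position"]
    best=None
    cand=[a] if abs(a)>50 else [a,a+np.pi]
    for b in cand:
        c,si=np.cos(b),np.sin(b);T=np.array([[0,c,si],[0,si,-c],[-1,0,0]])
        w=R.from_matrix(R0.T@T).as_rotvec()
        if best is None or np.linalg.norm(w)<np.linalg.norm(best): best=w
    d=R0.T@(np.asarray(pos)-p0)/.03;w=best/np.radians(6)
    n=int(np.ceil(max(np.abs(d).max()/step,np.abs(w).max()/wstep,1)))
    print("n",n,"tot d",d.round(2),"tot w",w.round(2),"yaw",round(np.arctan2(R0[1,1],R0[0,1]),3),"pos",p0.round(4),"t",round(s["clock"],2))
    # straight line in world, per-row tool-frame deltas
    v=(np.asarray(pos)-p0)/n/.03
    for i in range(n):
        Ri=R0@R.from_rotvec(best*i/n).as_matrix();print((Ri.T@v).round(2).tolist(),(w/n).round(2).tolist())
def stat():
    s,R0=st();print("pos",s["position"].round(4),"yaw",round(np.arctan2(R0[1,1],R0[0,1]),3),"xax",R0[:,0].round(3),"F",s["force"].round(1),"M",s["moment"].round(2),"w",round(s["grip_width"],4),"q7",s["qpos"].round(2),"t",round(s["clock"],2))
E
python3 - <<'E'
from h import *
stat();w=cam("wrist");print(w["origin"],rot(w).round(3),w["fx"])
plan([.56,.22,.26],1.28)
E
```

```text
pos [0.1575 0.6046 0.2448] yaw 1.316 xax [-0.    -0.001 -1.   ] F [ 0.5  0.1 -0.4] M [0.01 0.02 0.04] w 0.0852 q7 [-1.39  0.52 -0.04  1.6   0.02  1.02 -0.11] t 0.1
[0.08031839 0.62373116 0.3723127 ] [[ 0.253  0.919  0.301]
 [ 0.967 -0.24  -0.079]
 [-0.     0.311 -0.95 ]] 358.2400709559697
n 17 tot d [-0.5  -9.02 16.22] tot w [0.34 0.   0.01] yaw 1.316 pos [0.1575 0.6046 0.2448] t 0.1
[-0.03, -0.53, 0.95] [0.02, 0.0, 0.0]
[-0.03, -0.53, 0.95] [0.02, 0.0, 0.0]
[-0.03, -0.53, 0.96] [0.02, 0.0, 0.0]
[-0.03, -0.52, 0.96] [0.02, 0.0, 0.0]
[-0.03, -0.52, 0.96] [0.02, 0.0, 0.0]
[-0.03, -0.52, 0.96] [0.02, 0.0, 0.0]
[-0.03, -0.52, 0.96] [0.02, 0.0, 0.0]
[-0.03, -0.52, 0.96] [0.02, 0.0, 0.0]
[-0.03, -0.51, 0.96] [0.02, 0.0, 0.0]
[-0.03, -0.51, 0.96] [0.02, 0.0, 0.0]
[-0.03, -0.51, 0.96] [0.02, 0.0, 0.0]
[-0.03, -0.51, 0.97] [0.02, 0.0, 0.0]
[-0.03, -0.51, 0.97] [0.02, 0.0, 0.0]
[-0.03, -0.5, 0.97] [0.02, 0.0, 0.0]
[-0.03, -0.5, 0.97] [0.02, 0.0, 0.0]
[-0.03, -0.5, 0.97] [0.02, 0.0, 0.0]
[-0.03, -0.5, 0.97] [0.02, 0.0, 0.0]
```

Call:
{"method": "arm_command", "body": {
  "delta_pos": [
    [0,-0.53,0.95],
    [0,-0.53,0.95],
    [0,-0.53,0.95],
    [0,-0.53,0.95],
    [0,-0.53,0.95],
    [0,-0.53,0.95],
    [0,-0.53,0.95],
    [0,-0.53,0.95],
    [0,-0.53,0.95],
    [0,-0.53,0.95]
  ],
  "rotation": [
    [0,0,0],
    [0,0,0],
    [0,0,0],
    [0,0,0],
    [0,0,0],
    [0,0,0],
    [0,0,0],
    [0,0,0],
    [0,0,0],
    [0,0,0]
  ]
}}

```text
clock: 1.1
position: [0.3971, 0.3724, 0.2417]
tool_rot: [-2.053, 1.564, -2.299]
force: [0.5, 0.5, -1.0]
grip_width: 0.0853
```

```bash
python3 - <<'E'
from h import *
stat();plan([.56,.20,.26],1.28)
E
```

```text
pos [0.3971 0.3724 0.2417] yaw 1.324 xax [-0.004 -0.005 -1.   ] F [ 0.5  0.5 -1. ] M [ 0.03 -0.01 -0.01] w 0.0853 q7 [-0.88  0.4   0.02  1.81 -0.01  0.93  0.47] t 1.1
n 7 tot d [-0.61 -4.25  6.67] tot w [ 0.42 -0.03  0.05] yaw 1.324 pos [0.3971 0.3724 0.2417] t 1.1
[-0.09, -0.61, 0.95] [0.06, -0.0, 0.01]
[-0.09, -0.6, 0.96] [0.06, -0.0, 0.01]
[-0.09, -0.59, 0.96] [0.06, -0.0, 0.01]
[-0.09, -0.59, 0.96] [0.06, -0.0, 0.01]
[-0.09, -0.58, 0.97] [0.06, -0.0, 0.01]
[-0.09, -0.58, 0.97] [0.06, -0.0, 0.01]
[-0.09, -0.57, 0.97] [0.06, -0.0, 0.01]
```

Call:
{"method": "arm_command", "body": {
  "delta_pos": [
    [-0.1,-0.6,0.95],
    [-0.1,-0.6,0.95],
    [-0.1,-0.6,0.95],
    [-0.1,-0.6,0.95],
    [-0.1,-0.6,0.95],
    [-0.1,-0.6,0.95],
    [0,0,0]
  ],
  "rotation": [
    [0.06,0,0],
    [0.06,0,0],
    [0.06,0,0],
    [0.06,0,0],
    [0.06,0,0],
    [0.06,0,0],
    [0,0,0]
  ]
}}

```text
clock: 1.8
position: [0.5411, 0.2122, 0.259]
tool_rot: [-1.893, 1.561, -2.183]
force: [-0.3, 0.6, -0.8]
grip_width: 0.0854
```

```bash
python3 - <<'E'
from h import *
stat();w=cam("wrist");f=optics.grab_frame("wrist");np.savez("w1.npz",**w)
f=f[:,:,::-1].copy();cv2.imwrite("pics/w1.png",f)
cv2.imwrite("pics/w1b.png",cv2.resize(f,(800,600),interpolation=cv2.INTER_CUBIC))
plan([.475,-.18,.25],1.35)
E
```

```text
pos [0.5411 0.2122 0.259 ] yaw 1.28 xax [-0.006 -0.008 -1.   ] F [-0.3  0.6 -0.8] M [ 0.   -0.01 -0.08] w 0.0854 q7 [-0.55  0.44  0.09  1.7  -0.04  1.01  0.84] t 1.8
n 14 tot d [  0.4  -13.21   1.68] tot w [-0.65 -0.05  0.08] yaw 1.282 pos [0.5397 0.2142 0.2587] t 1.85
[0.03, -0.94, 0.12] [-0.05, -0.0, 0.01]
[0.03, -0.94, 0.12] [-0.05, -0.0, 0.01]
[0.03, -0.94, 0.11] [-0.05, -0.0, 0.01]
[0.03, -0.95, 0.11] [-0.05, -0.0, 0.01]
[0.03, -0.95, 0.1] [-0.05, -0.0, 0.01]
[0.03, -0.95, 0.1] [-0.05, -0.0, 0.01]
[0.03, -0.95, 0.09] [-0.05, -0.0, 0.01]
[0.02, -0.95, 0.09] [-0.05, -0.0, 0.01]
[0.02, -0.95, 0.08] [-0.05, -0.0, 0.01]
[0.02, -0.95, 0.08] [-0.05, -0.0, 0.01]
[0.02, -0.95, 0.07] [-0.05, -0.0, 0.01]
[0.02, -0.95, 0.07] [-0.05, -0.0, 0.01]
[0.02, -0.95, 0.06] [-0.05, -0.0, 0.01]
[0.02, -0.95, 0.06] [-0.05, -0.0, 0.01]
```

View pics/w1b.png

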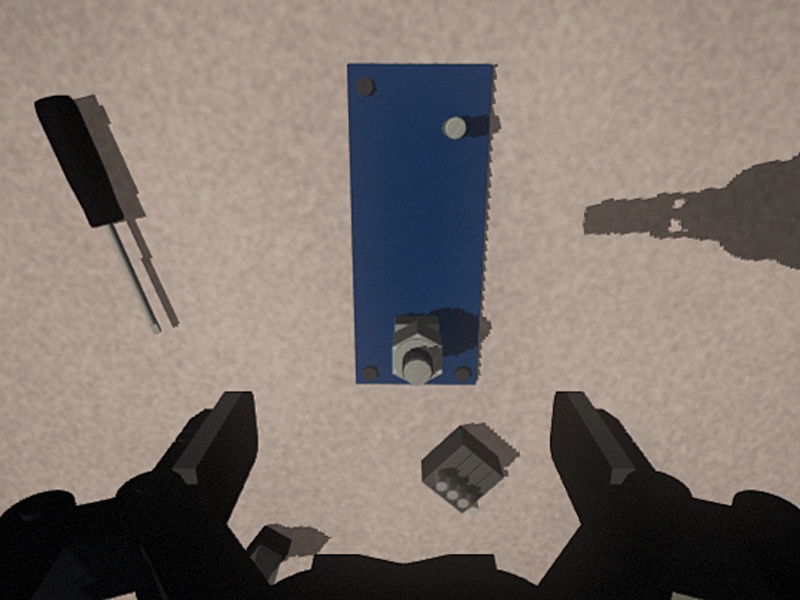

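```bash
python3 - <<'E'
from h import *
np.set_printoptions(precision=4,suppress=True)
p=dict(np.load("w1.npz"));k=.7
g=lambda x,y,z:ray(p,((x+.5)*k-.5,(y+.5)*k-.5),z)[:2]
b=np.array([g(348,65,.006),g(494,65,.006),g(357,384,.006),g(476,384,.006)]);a=np.array([(-.2,-.05),(-.2,.05),(.045,-.05),(.045,.05)])
ac=a.mean(0);bc=b.mean(0);H=(a-ac).T@(b-bc);th=np.arctan2(H[0,1]-H[1,0],H[0,0]+H[1,1])
M=np.array([[np.cos(th),-np.sin(th)],[np.sin(th),np.cos(th)]]);t=bc-M@ac
print(th,t,(b-a@M.T-t)*1000)
print("stud",g(418,371,.074),"post",g(455,127,.042),"pred",M@[-.158,.023]+t)
E
python3 - <<'E'
import cv2
a=cv2.imread("pics/w1.png")[205:280,255:330]
cv2.imwrite("pics/nut.png",cv2.convertScaleAbs(cv2.resize(a,None,fx=7,fy=7,interpolation=cv2.INTER_CUBIC),alpha=1.6))
E
```

```text
-0.2953888877696634 [0.6183 0.1973] [[ 1.3715 -0.1058]
 [ 0.9885 -0.373 ]
 [-0.5773  0.7884]
 [-1.7827 -0.3096]]
stud [0.6163 0.1972] post [0.4729 0.2642] pred [0.4738 0.2653]
```

View pics/nut.png

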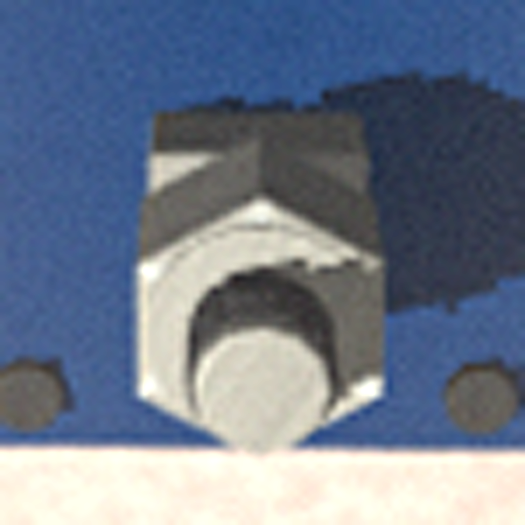

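Call:
{"method": "arm_command", "body": {
  "delta_pos": [
    [0,-0.98,0.1],
    [0,-0.98,0.1],
    [0,-0.98,0.1],
    [0,-0.98,0.1],
    [0,-0.98,0.1],
    [0,-0.98,0.1],
    [0,-0.98,0.1],
    [0,-0.98,0.1],
    [0,-0.98,0.1],
    [0,-0.98,0.1]
  ],
  "rotation": [
    [-0.05,0,0],
    [-0.05,0,0],
    [-0.05,0,0],
    [-0.05,0,0],
    [-0.05,0,0],
    [-0.05,0,0],
    [-0.05,0,0],
    [-0.05,0,0],
    [-0.05,0,0],
    [-0.05,0,0]
  ]
}}

```text
clock: 2.85
position: [0.4871, -0.0738, 0.2579]
tool_rot: [-2.647, 1.558, -2.861]
force: [-0.0, -0.1, 0.0]
grip_width: 0.0853
```

```bash
python3 - <<'E'
from h import *
stat();plan([.475,-.18,.20],1.35)
E
```

```text
pos [ 0.4871 -0.0738  0.2579] yaw 1.357 xax [-0.012 -0.004 -1.   ] F [-0.  -0.1  0. ] M [ 0.04 -0.06  0.06] w 0.0853 q7 [-0.11  0.3   0.17  1.92 -0.06  0.93  1.45] t 2.85
n 4 tot d [ 1.95 -3.53  0.38] tot w [ 0.06 -0.11  0.06] yaw 1.357 pos [ 0.4871 -0.0738  0.2579] t 2.85
[0.49, -0.88, 0.09] [0.02, -0.03, 0.01]
[0.49, -0.88, 0.09] [0.02, -0.03, 0.01]
[0.49, -0.88, 0.1] [0.02, -0.03, 0.01]
[0.48, -0.89, 0.1] [0.02, -0.03, 0.01]
```

Call:
{"method": "arm_command", "body": {
  "delta_pos": [
    [0.45,-0.95,0.1],
    [0.45,-0.95,0.1],
    [0.45,-0.95,0.1],
    [0.45,-0.75,0.1],
    [0,0,0]
  ],
  "rotation": [
    [0,0,0],
    [0,0,0],
    [0,0,0],
    [0,0,0],
    [0,0,0]
  ]
}}

```text
clock: 3.35
position: [0.4738, -0.1841, 0.2023]
tool_rot: [-2.738, 1.558, -2.949]
force: [0.2, 0.5, 0.4]
grip_width: 0.0854
```

```bash
python3 - <<'E'
from h import *
stat();w=cam("wrist");f=optics.grab_frame("wrist");np.savez("w2.npz",**w)
f=f[:,:,::-1].copy();cv2.imwrite("pics/w2.png",f)
cv2.imwrite("pics/w2b.png",cv2.convertScaleAbs(cv2.resize(f,(800,600),interpolation=cv2.INTER_CUBIC),alpha=1.6))
E
```

```text
pos [ 0.4738 -0.1841  0.2023] yaw 1.36 xax [-0.012 -0.002 -1.   ] F [0.2 0.5 0.4] M [ 0.05 -0.01 -0.03] w 0.0854 q7 [ 0.1   0.41  0.19  1.95 -0.1   0.81  1.71] t 3.35
```

View pics/w2b.png

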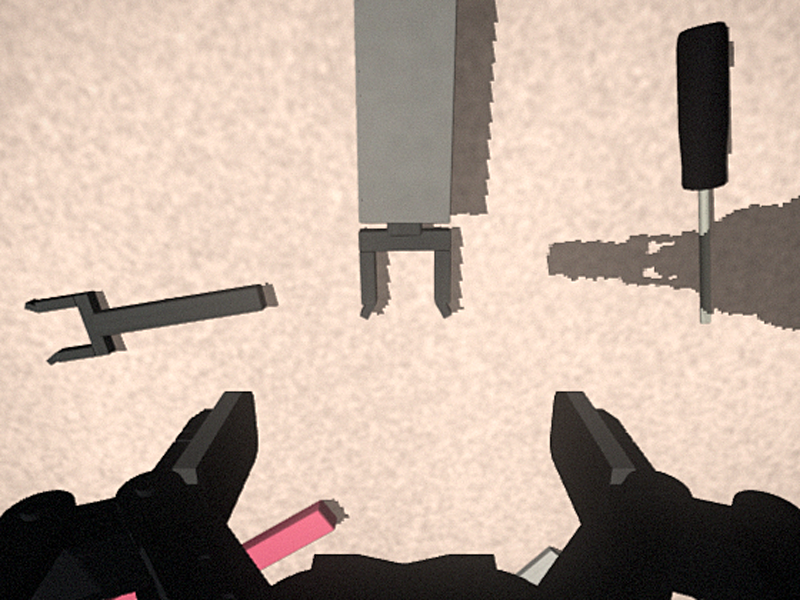

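```bash
python3 - <<'E'
from h import *
np.set_printoptions(precision=4,suppress=True)
p=dict(np.load("w2.npz"));k=.7
g=lambda x,y,z=.012:ray(p,((x+.5)*k-.5,(y+.5)*k-.5),z)[:2]
b=np.array([g(360,229),g(452,228),g(361,303),g(452,302)])
print(b,np.linalg.norm(b[1]-b[0]),np.linalg.norm(b[2]-b[0]))
ax=(b[2]+b[3]-b[0]-b[1]);ax/=np.linalg.norm(ax);print("th",np.arctan2(ax[1],ax[0]))
bk=(b[0]+b[1])/2;print("origin",bk+.031*ax,"c2", (b.mean(0)+.0065*ax), "tips",(g(366,317)+g(446,317))/2-.028*ax)
print("duct mouth", (g(358,222,.037)+g(450,222,.037))/2, "ducttop edges", g(355,20,.037),g(457,20,.037),g(358,200,.037),g(451,200,.037))
gp=bk+.018*ax;print("grip",gp)
plan([*gp,.07],np.arctan2(ax[1],ax[0])+np.pi/2)
E
```

```text
[[ 0.4472 -0.2081]
 [ 0.4587 -0.1515]
 [ 0.495  -0.2189]
 [ 0.5068 -0.1604]] 0.05772156786572845 0.048959094662321796
th -0.20351905425267625
origin [ 0.4833 -0.1861] c2 [ 0.4833 -0.1861] tips [ 0.4833 -0.1864]
duct mouth [ 0.4447 -0.1792] ducttop edges [ 0.3373 -0.182 ] [ 0.3484 -0.1307] [ 0.4269 -0.2022] [ 0.438  -0.1504]
grip [ 0.4706 -0.1834]
n 5 tot d [ 4.43 -0.03 -0.07] tot w [-0.06 -0.1   0.04] yaw 1.361 pos [ 0.4744 -0.1826  0.203 ] t 3.4
[0.89, -0.01, -0.01] [-0.01, -0.02, 0.01]
[0.89, -0.01, -0.02] [-0.01, -0.02, 0.01]
[0.89, -0.01, -0.02] [-0.01, -0.02, 0.01]
[0.89, -0.01, -0.02] [-0.01, -0.02, 0.01]
[0.89, -0.01, -0.02] [-0.01, -0.02, 0.01]
```

Call:
{"method": "arm_command", "body": {
  "delta_pos": [
    [0.95,0,0],
    [0.95,0,0],
    [0.95,0,0],
    [0.95,0,0],
    [0.9,0,0],
    [0.5,0,0],
    [0,0,0]
  ],
  "rotation": [
    [-0.01,-0.02,0],
    [-0.01,-0.02,0],
    [-0.01,-0.02,0],
    [-0.01,-0.02,0],
    [-0.01,-0.02,0],
    [0,0,0],
    [0,0,0]
  ]
}}

```text
clock: 4.1
position: [0.4785, -0.1711, 0.0445]
tool_rot: [0.26, 1.565, 0.068]
force: [0.8, 0.2, 0.7]
grip_width: 0.0852
```

```bash
python3 - <<'E'
from h import *
stat();w=cam("wrist")
for n,X in dict(back=[.453,-.1798,.012],bl=[.4472,-.2081,.012],br=[.4587,-.1515,.012]).items(): print(n,proj(w,X)/.7)
f=optics.grab_frame("wrist")[:,:,::-1].copy();np.savez("w3.npz",**w);cv2.imwrite("pics/w3.png",f)
cv2.imwrite("pics/w3b.png",cv2.convertScaleAbs(cv2.resize(f,(640,480)),alpha=1.7))
plan([.4706,-.1834,.018],1.366,step=.5)
E
```

```text
pos [ 0.4785 -0.1711  0.0445] yaw 1.379 xax [ 0.005  0.    -1.   ] F [0.8 0.2 0.7] M [-0.01 -0.01  0.01] w 0.0852 q7 [ 0.15  0.66  0.11  2.05 -0.16  0.43  1.76] t 4.1
back [365.56972504 305.18643583]
bl [278.18402277 304.46082147]
br [452.75579399 305.6317846 ]
n 2 tot d [ 0.91 -0.45 -0.2 ] tot w [ 0.13  0.06 -0.01] yaw 1.379 pos [ 0.4789 -0.1712  0.0454] t 4.15
[0.46, -0.23, -0.1] [0.06, 0.03, -0.01]
[0.46, -0.23, -0.1] [0.06, 0.03, -0.01]
```

View pics/w3b.png

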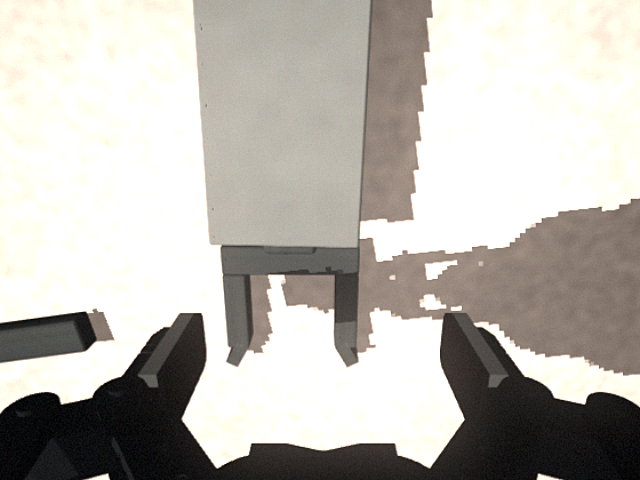

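Call:
{"method": "arm_command", "body": {
  "delta_pos": [
    [0,-0.23,-0.1],
    [0,-0.23,-0.1],
    [0.3,0,0],
    [0.3,0,0],
    [0,0,0]
  ],
  "rotation": [
    [0.07,0.03,0],
    [0.06,0.03,0],
    [0,0,0],
    [0,0,0],
    [0,0,0]
  ]
}}

```text
clock: 4.65
position: [0.4717, -0.1841, 0.0297]
tool_rot: [0.323, 1.566, 0.117]
force: [0.2, -0.5, 0.1]
grip_width: 0.0858
```

```bash
python3 - <<'E'
from h import *
stat();plan([.4706,-.1834,.018],1.366,step=.5)
E
```

```text
pos [ 0.4717 -0.1841  0.0297] yaw 1.365 xax [ 0.005  0.001 -1.   ] F [ 0.2 -0.5  0.1] M [ 0.04  0.02 -0.04] w 0.0858 q7 [ 0.18  0.69  0.1   2.05 -0.17  0.4   1.78] t 4.65
n 1 tot d [ 0.39  0.01 -0.04] tot w [-0.01  0.05 -0.02] yaw 1.365 pos [ 0.4717 -0.1841  0.0297] t 4.65
[0.39, 0.01, -0.04] [-0.01, 0.05, -0.02]
```

Call:
{"method": "arm_command", "body": {
  "delta_pos": [
    [0.32,0,-0.04],
    [0,0,0]
  ],
  "rotation": [
    [0,0.05,0],
    [0,0,0]
  ]
}}

```text
clock: 4.85
position: [0.4705, -0.1837, 0.019]
tool_rot: [2.157, 1.569, 1.952]
force: [-0.4, 0.5, 0.3]
grip_width: 0.0849
```

Call:
{"method": "arm_command", "body": {
  "delta_pos": [
    [0,0,0],
    [0,0,0],
    [0,0,0],
    [0,0,0],
    [0,0,0],
    [0,0,0]
  ],
  "rotation": [
    [0,0,0],
    [0,0,0],
    [0,0,0],
    [0,0,0],
    [0,0,0],
    [0,0,0]
  ],
  "gripper": 1,
  "grip_force": 40
}}

```text
clock: 5.45
position: [0.4704, -0.1836, 0.0196]
tool_rot: [2.303, 1.568, 2.098]
force: [-0.6, -0.8, -1.3]
grip_width: 0.0567
```

```bash
python3 - <<'E'
from h import *
stat();s,_=st();p=s["position"];plan(p+.15*np.array([np.cos(-.205),np.sin(-.205),0]),1.366,step=.8)
E
```

```text
pos [ 0.4704 -0.1836  0.0196] yaw 1.366 xax [-0.001  0.002 -1.   ] F [-0.6 -0.8 -1.3] M [-0.1   0.08  0.05] w 0.0567 q7 [ 0.19  0.71  0.09  2.05 -0.17  0.39  1.78] t 5.45
n 7 tot d [-0.01 -0.    5.  ] tot w [-0.   -0.01 -0.02] yaw 1.366 pos [ 0.4704 -0.1836  0.0196] t 5.45
[-0.0, -0.0, 0.71] [-0.0, -0.0, -0.0]
[-0.0, -0.0, 0.71] [-0.0, -0.0, -0.0]
[-0.0, -0.0, 0.71] [-0.0, -0.0, -0.0]
[-0.0, -0.0, 0.71] [-0.0, -0.0, -0.0]
[-0.0, -0.0, 0.71] [-0.0, -0.0, -0.0]
[-0.0, -0.0, 0.71] [-0.0, -0.0, -0.0]
[-0.0, -0.0, 0.71] [-0.0, -0.0, -0.0]
```

Call:
{"method": "arm_command", "body": {
  "delta_pos": [
    [0,0,0],
    [0,0,0.3],
    [0,0,0.5],
    [0,0,0.5],
    [0,0,0.5]
  ],
  "rotation": [
    [0,0,0],
    [0,0,0],
    [0,0,0],
    [0,0,0],
    [0,0,0]
  ]
}}

```text
clock: 5.95
position: [0.525, -0.1948, 0.0194]
tool_rot: [2.603, 1.567, 2.398]
force: [-1.3, -0.8, -1.7]
grip_width: 0.0563
```

```bash
python3 - <<'E'
from h import *
stat();p=np.array([.4704,-.1836,.0196]);plan(p+.16*np.array([np.cos(-.205),np.sin(-.205),0]),1.366,step=.6)
E
```

```text
pos [ 0.525  -0.1948  0.0194] yaw 1.365 xax [-0.003  0.003 -1.   ] F [-1.3 -0.8 -1.7] M [-0.01  0.17  0.02] w 0.0563 q7 [ 0.17  0.76  0.11  1.91 -0.17  0.48  1.77] t 5.95
n 6 tot d [-0.02 -0.    3.48] tot w [-0.01 -0.03 -0.02] yaw 1.365 pos [ 0.525  -0.1948  0.0194] t 5.95
[-0.0, -0.0, 0.58] [-0.0, -0.01, -0.0]
[-0.0, -0.0, 0.58] [-0.0, -0.01, -0.0]
[-0.0, -0.0, 0.58] [-0.0, -0.01, -0.0]
[-0.0, -0.0, 0.58] [-0.0, -0.01, -0.0]
[-0.0, -0.0, 0.58] [-0.0, -0.01, -0.0]
[-0.0, -0.0, 0.58] [-0.0, -0.01, -0.0]
```

Call:
{"method": "arm_command", "body": {
  "delta_pos": [
    [0,0,0.6],
    [0,0,0.6],
    [0,0,0.6],
    [0,0,0.6],
    [0,0,0.6],
    [0,0,0.6],
    [0,0,0]
  ],
  "rotation": [
    [0,0,0],
    [0,0,0],
    [0,0,0],
    [0,0,0],
    [0,0,0],
    [0,0,0],
    [0,0,0]
  ]
}}

```text
clock: 6.65
position: [0.6374, -0.2177, 0.0194]
tool_rot: [2.834, 1.563, 2.629]
force: [2.7, 0.2, 2.9]
grip_width: 0.0566
```

Call:
{"method": "arm_command", "body": {
  "delta_pos": [
    [0,0,0],
    [0,0,0],
    [0,0,0],
    [0,0,0],
    [0,0,0]
  ],
  "rotation": [
    [0,0,0],
    [0,0,0],
    [0,0,0],
    [0,0,0],
    [0,0,0]
  ],
  "gripper": -1
}}

```text
clock: 7.15
position: [0.6357, -0.2173, 0.0192]
tool_rot: [2.865, 1.562, 2.66]
force: [0.4, 0.3, 0.8]
grip_width: 0.0853
```

Call:
{"method": "arm_command", "body": {
  "delta_pos": [
    [-0.5,0,0],
    [-0.6,0,-0.3],
    [-0.6,0,-0.7],
    [0,0,-0.7],
    [0,0,-0.4],
    [0,0,0]
  ],
  "rotation": [
    [0,0,0],
    [0,0,0],
    [0,0,0],
    [0,0,0],
    [0,0,0],
    [0,0,0]
  ]
}}

```text
clock: 7.75
position: [0.5729, -0.2048, 0.0782]
tool_rot: [2.692, 1.566, 2.486]
force: [0.1, -1.2, -0.2]
grip_width: 0.0855
```

```bash
python3 - <<'E'
from h import *
stat();w=cam("wrist");f=optics.grab_frame("wrist")[:,:,::-1].copy();np.savez("w4.npz",**w);cv2.imwrite("pics/w4.png",f)
cv2.imwrite("pics/w4b.png",cv2.convertScaleAbs(cv2.resize(f,(800,600),interpolation=cv2.INTER_CUBIC),alpha=1.6))
E
```

```text
pos [ 0.5729 -0.2048  0.0782] yaw 1.365 xax [-0.004  0.003 -1.   ] F [ 0.1 -1.2 -0.2] M [-0.05 -0.02  0.04] w 0.0855 q7 [ 0.15  0.72  0.14  1.77 -0.15  0.67  1.74] t 7.75
```

View pics/w4b.png

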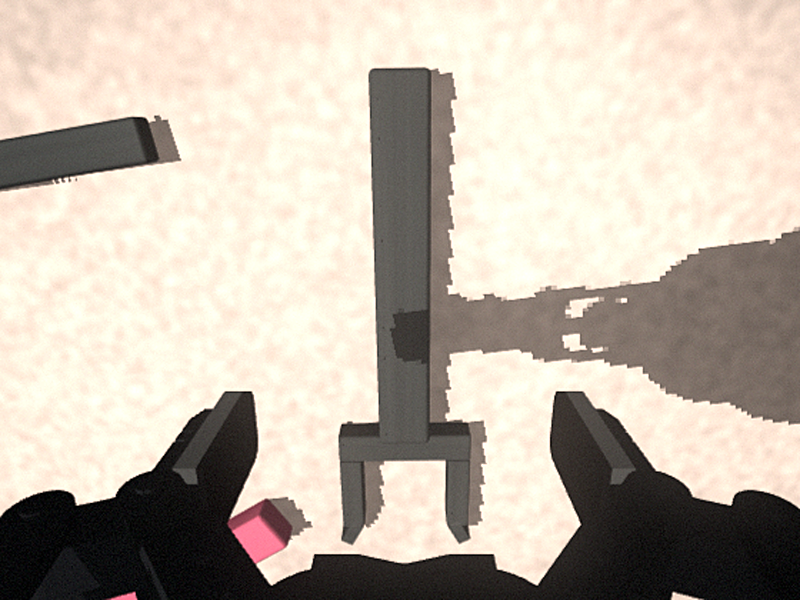

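```bash
python3 - <<'E'
from h import *
np.set_printoptions(precision=4,suppress=True)
p=dict(np.load("w4.npz"));k=.7
g=lambda x,y,z=.012:ray(p,((x+.5)*k-.5,(y+.5)*k-.5),z)[:2]
b=np.array([g(340,436),g(470,436),g(347,541),g(464,540)]);e=np.array([g(369,69,.014),g(431,69,.014),g(380,430,.014),g(428,430,.014)])
print(b,e,"widths",np.linalg.norm(b[1]-b[0]),np.linalg.norm(e[1]-e[0]),np.linalg.norm(e[3]-e[2]))
E1=(e[0]+e[1])/2;B=(b[0]+b[1])/2;T=(b[2]+b[3])/2
print("len end-back",np.linalg.norm(B-E1),"back-tip",np.linalg.norm(T-B))
ax=(T-E1);ax/=np.linalg.norm(ax);print("th",np.arctan2(ax[1],ax[0]),"o",E1+.18*ax,B+.031*ax,T-.028*ax)
o=(E1+.18*ax+B+.031*ax+T-.028*ax)/3;gp=o-.060*ax;print(o,gp)
plan([*gp,.04],np.arctan2(ax[1],ax[0])+np.pi/2,step=.6)
E
```

```text
[[ 0.6146 -0.2426]
 [ 0.6263 -0.187 ]
 [ 0.6707 -0.2532]
 [ 0.6816 -0.1991]] [[ 0.4735 -0.1969]
 [ 0.4779 -0.176 ]
 [ 0.614  -0.2245]
 [ 0.6183 -0.2043]] widths 0.05687138037977383 0.021406778291480178 0.02069610642292879
len end-back 0.1474795698545043 back-tip 0.056836820691218495
th -0.19575181121598065 o [ 0.6523 -0.2215] [ 0.6509 -0.2208] [ 0.6487 -0.2207]
[ 0.6506 -0.221 ] [ 0.5918 -0.2093]
n 3 tot d [ 1.27 -0.03  0.62] tot w [-0.09 -0.04 -0.02] yaw 1.366 pos [ 0.5738 -0.2049  0.0782] t 7.8
[0.42, -0.01, 0.21] [-0.03, -0.01, -0.01]
[0.42, -0.01, 0.21] [-0.03, -0.01, -0.01]
[0.42, -0.01, 0.21] [-0.03, -0.01, -0.01]
```

Call:
{"method": "arm_command", "body": {
  "delta_pos": [
    [0.4,0,0.21],
    [0.4,0,0.21],
    [0.4,0,0.21],
    [0.35,0,0],
    [0.3,0,0],
    [0,0,0]
  ],
  "rotation": [
    [-0.03,-0.01,0],
    [-0.03,-0.01,0],
    [-0.03,-0.01,0],
    [0,0,0],
    [0,0,0],
    [0,0,0]
  ]
}}

```text
clock: 8.4
position: [0.5957, -0.2087, 0.0161]
tool_rot: [1.99, 1.568, 1.796]
force: [-0.3, 0.1, 0.2]
grip_width: 0.0855
```

```bash
python3 - <<'E'
from h import *
stat();plan([.5918,-.2093,.018],1.375)
E
```

```text
pos [ 0.5957 -0.2087  0.0161] yaw 1.377 xax [-0.001  0.003 -1.   ] F [-0.3  0.1  0.2] M [0.03 0.1  0.  ] w 0.0855 q7 [ 0.17  0.84  0.12  1.71 -0.16  0.6   1.76] t 8.4
n 1 tot d [-0.06 -0.04 -0.13] tot w [ 0.02 -0.01 -0.02] yaw 1.377 pos [ 0.5957 -0.2087  0.0161] t 8.4
[-0.06, -0.04, -0.13] [0.02, -0.01, -0.02]
```

Call:
{"method": "arm_command", "body": {
  "delta_pos": [
    [-0.07,-0.04,-0.13],
    [0,0,0]
  ],
  "rotation": [
    [0,0,0],
    [0,0,0]
  ]
}}

```text
clock: 8.6
position: [0.5909, -0.2093, 0.018]
tool_rot: [2.308, 1.568, 2.114]
force: [-0.0, -0.6, 0.3]
grip_width: 0.0853
```

Call:
{"method": "arm_command", "body": {
  "delta_pos": [
    [0,0,0],
    [0,0,0],
    [0,0,0],
    [0,0,0],
    [0,0,0],
    [0,0,0],
    [0,0,0],
    [0,0,0]
  ],
  "rotation": [
    [0,0,0],
    [0,0,0],
    [0,0,0],
    [0,0,0],
    [0,0,0],
    [0,0,0],
    [0,0,0],
    [0,0,0]
  ],
  "gripper": 1,
  "grip_force": 80
}}

```text
clock: 9.4
position: [0.5916, -0.2096, 0.0202]
tool_rot: [1.375, 1.568, 1.181]
force: [-0.4, -0.4, 1.1]
grip_width: 0.0198
```

```bash
python3 - <<'E'
from h import *
stat()
E
```

```text
pos [ 0.5916 -0.2096  0.0202] yaw 1.376 xax [ 0.001  0.002 -1.   ] F [-0.4 -0.4  1.1] M [-0.05  0.11  0.02] w 0.0198 q7 [ 0.17  0.83  0.12  1.73 -0.16  0.6   1.76] t 9.4
```

Call:
{"method": "arm_command", "body": {
  "delta_pos": [
    [-0.5,0,0],
    [-0.8,0,0],
    [-0.8,0,0],
    [-0.8,0,0],
    [-0.8,0,0]
  ],
  "rotation": [
    [0,0,0],
    [0,0,0],
    [0,0,0],
    [0,0,0],
    [0,0,0]
  ]
}}

```text
clock: 9.9
position: [0.5894, -0.2092, 0.135]
tool_rot: [2.662, 1.565, 2.468]
force: [0.1, 0.1, -2.4]
grip_width: 0.0188
```

```bash
python3 - <<'E'
from h import *
stat();plan([.4987,.2337,.13],1.278,step=.85)
E
```

```text
pos [ 0.5894 -0.2092  0.135 ] yaw 1.376 xax [-0.005  0.004 -1.   ] F [ 0.1  0.1 -2.4] M [-0.02 -0.09 -0.01] w 0.0188 q7 [ 0.14  0.66  0.16  1.69 -0.14  0.81  1.74] t 9.9
n 17 tot d [ 0.24 13.9  -5.82] tot w [ 0.94 -0.05 -0.02] yaw 1.376 pos [ 0.5894 -0.2092  0.135 ] t 9.9
[0.01, 0.82, -0.34] [0.06, -0.0, -0.0]
[0.01, 0.82, -0.35] [0.06, -0.0, -0.0]
[0.01, 0.81, -0.35] [0.06, -0.0, -0.0]
[0.01, 0.81, -0.36] [0.06, -0.0, -0.0]
[0.01, 0.81, -0.36] [0.06, -0.0, -0.0]
[0.01, 0.81, -0.37] [0.06, -0.0, -0.0]
[0.01, 0.81, -0.37] [0.06, -0.0, -0.0]
[0.01, 0.8, -0.38] [0.06, -0.0, -0.0]
[0.01, 0.8, -0.38] [0.06, -0.0, -0.0]
[0.01, 0.8, -0.38] [0.06, -0.0, -0.0]
[0.01, 0.8, -0.39] [0.06, -0.0, -0.0]
[0.01, 0.79, -0.39] [0.06, -0.0, -0.0]
[0.01, 0.79, -0.4] [0.06, -0.0, -0.0]
[0.01, 0.79, -0.4] [0.06, -0.0, -0.0]
[0.01, 0.79, -0.41] [0.06, -0.0, -0.0]
[0.01, 0.78, -0.41] [0.06, -0.0, -0.0]
[0.01, 0.78, -0.42] [0.06, -0.0, -0.0]
```

Call:
{"method": "arm_command", "body": {
  "delta_pos": [
    [0,0.5,-0.2],
    [0,0.8,-0.35],
    [0,0.8,-0.35],
    [0,0.8,-0.35],
    [0,0.8,-0.36],
    [0,0.8,-0.37],
    [0,0.8,-0.37],
    [0,0.8,-0.38],
    [0,0.8,-0.38],
    [0,0.8,-0.38]
  ],
  "rotation": [
    [0.06,0,0],
    [0.06,0,0],
    [0.06,0,0],
    [0.06,0,0],
    [0.06,0,0],
    [0.06,0,0],
    [0.06,0,0],
    [0.06,0,0],
    [0.06,0,0],
    [0.06,0,0]
  ]
}}

```text
clock: 10.9
position: [0.5357, 0.0484, 0.1432]
tool_rot: [1.337, 1.568, 1.071]
force: [-0.9, 0.4, -2.2]
grip_width: 0.0193
```

```bash
python3 - <<'E'
from h import *
stat();plan([.4987,.2337,.125],1.278,step=.8)
E
```

```text
pos [0.5357 0.0484 0.1432] yaw 1.305 xax [ 0.001  0.003 -1.   ] F [-0.9  0.4 -2.2] M [-0.06 -0.09 -0.05] w 0.0193 q7 [-0.34  0.53  0.19  1.93 -0.15  0.69  1.25] t 10.9
n 8 tot d [ 0.62  5.63 -2.81] tot w [ 0.26  0.01 -0.03] yaw 1.305 pos [0.5357 0.0484 0.1432] t 10.9
[0.08, 0.7, -0.35] [0.03, 0.0, -0.0]
[0.08, 0.7, -0.35] [0.03, 0.0, -0.0]
[0.08, 0.7, -0.36] [0.03, 0.0, -0.0]
[0.08, 0.7, -0.36] [0.03, 0.0, -0.0]
[0.08, 0.7, -0.36] [0.03, 0.0, -0.0]
[0.08, 0.7, -0.36] [0.03, 0.0, -0.0]
[0.08, 0.7, -0.37] [0.03, 0.0, -0.0]
[0.08, 0.7, -0.37] [0.03, 0.0, -0.0]
```

Call:
{"method": "arm_command", "body": {
  "delta_pos": [
    [0.05,0.75,-0.37],
    [0.05,0.75,-0.37],
    [0.05,0.75,-0.37],
    [0.05,0.75,-0.37],
    [0.05,0.75,-0.37],
    [0.05,0.75,-0.37],
    [0.05,0.75,-0.37],
    [0.05,0.5,-0.3],
    [0,0,0]
  ],
  "rotation": [
    [0.03,0,0],
    [0.03,0,0],
    [0.03,0,0],
    [0.03,0,0],
    [0.03,0,0],
    [0.03,0,0],
    [0.03,0,0],
    [0.03,0,0],
    [0,0,0]
  ]
}}

```text
clock: 11.8
position: [0.4903, 0.2533, 0.1337]
tool_rot: [2.062, 1.565, 1.777]
force: [-0.1, -0.2, -3.0]
grip_width: 0.0191
```

```bash
python3 - <<'E'
from h import *
stat();w=cam("wrist");f=optics.grab_frame("wrist")[:,:,::-1].copy();np.savez("w5.npz",**w);cv2.imwrite("pics/w5.png",f)
cv2.imwrite("pics/w5b.png",cv2.convertScaleAbs(cv2.resize(f,(800,600),interpolation=cv2.INTER_CUBIC),alpha=1.8))
E
```

```text
pos [0.4903 0.2533 0.1337] yaw 1.286 xax [-0.001  0.006 -1.   ] F [-0.1 -0.2 -3. ] M [-0.04 -0.04 -0.01] w 0.0191 q7 [-0.72  0.56  0.19  1.9  -0.17  0.69  0.86] t 11.8
```

View pics/w5b.png

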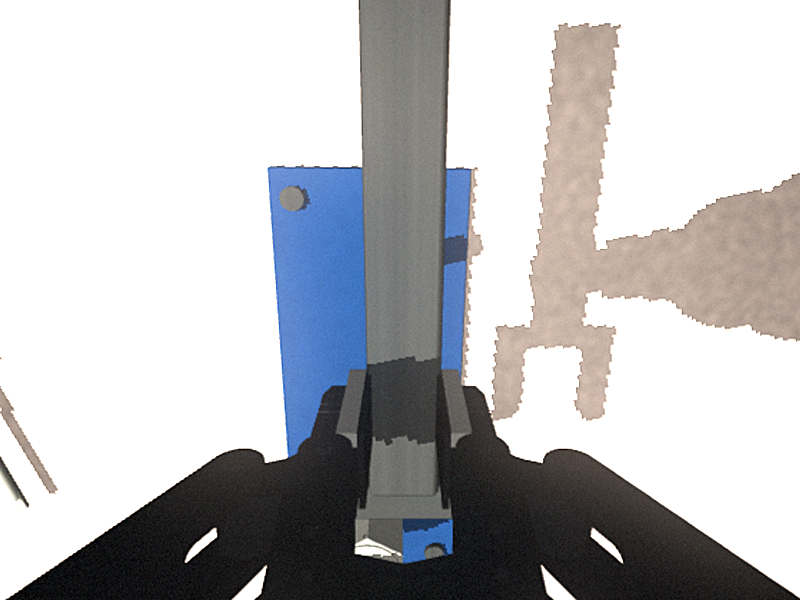

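```bash
python3 - <<'E'
from h import *
np.set_printoptions(precision=4,suppress=True)
p=dict(np.load("w5.npz"));k=.7
g=lambda x,y,z=.006:ray(p,((x+.5)*k-.5,(y+.5)*k-.5),z)[:2]
TL,TR,L2,R2=g(269,168),g(472,168),g(290,457),g(464,380)
print(TL,TR,"w",np.linalg.norm(TR-TL),"thL",np.arctan2(*(L2-TL)[::-1]),"thR",np.arctan2(*(R2-TR)[::-1]))
th=-.2925;u=np.array([np.cos(th),np.sin(th)]);v=np.array([-u[1],u[0]])
for nm,o in dict(wrist=np.array([.6183,.1973]),mean=np.array([.6205,.1985])).items():
  print(nm,[((q-o)@u*1000,(q-o)@v*1000) for q in (TL,TR,L2,R2)])
zt=.1275
hc=[(g(a,r,zt)+g(b,r,zt))/2 for a,b,r in((360,449,20),(363,445,180),(367,442,350))]
print("handle",hc,"w",[np.linalg.norm(g(a,r,zt)-g(b,r,zt)) for a,b,r in((360,449,20),(363,445,180),(367,442,350))],"th",np.arctan2(*(hc[2]-hc[0])[::-1]))
s,R0=st();print("TCP lateral vs handle axis (m)",[ (h-s["position"][:2])@R0[:2,1] for h in hc])
E
```

```text
[0.4133 0.2077] [0.4411 0.3023] w 0.0985181284951169 thL -0.29225237088760714 thR -0.283254743831648
wrist [(np.float64(-199.32348928381097), np.float64(-49.114599384209995)), (np.float64(-199.93969560390101), np.float64(49.40160198364344)), (np.float64(-35.08835375738572), np.float64(-49.073929982544584)), (np.float64(-85.42807814422606), np.float64(50.46032138607853))]
mean [(np.float64(-201.08403015997843), np.float64(-50.89799385076638)), (np.float64(-201.70023648006847), np.float64(47.61820751708704)), (np.float64(-36.84889463355317), np.float64(-50.85732444910097)), (np.float64(-87.18861902039352), np.float64(48.67692691952213))]
handle [array([0.3909, 0.2818]), array([0.4261, 0.2713]), array([0.4717, 0.2581])] w [np.float64(0.02085154852601943), np.float64(0.021028517289969184), np.float64(0.0213826786503548)] th -0.2851933397949337
TCP lateral vs handle axis (m) [np.float64(0.00043150018195203463), np.float64(0.00032643956904991264), np.float64(0.0004846669222101476)]
```

```bash
python3 - <<'E'
from h import *
plan([.4967,.2339,.075],1.278,step=.4)
E
```

```text
n 5 tot d [ 1.96 -0.53  0.37] tot w [ 0.07 -0.02 -0.04] yaw 1.285 pos [0.4906 0.252  0.1338] t 11.85
[0.39, -0.11, 0.07] [0.01, -0.0, -0.01]
[0.39, -0.11, 0.07] [0.01, -0.0, -0.01]
[0.39, -0.11, 0.07] [0.01, -0.0, -0.01]
[0.39, -0.11, 0.07] [0.01, -0.0, -0.01]
[0.39, -0.1, 0.07] [0.01, -0.0, -0.01]
```

Call:
{"method": "arm_command", "body": {
  "delta_pos": [
    [0,-0.2,0.1],
    [0,-0.2,0.1],
    [0.45,-0.13,0.07],
    [0.4,0,0.07],
    [0.4,0,0],
    [0.4,0,0],
    [0,0,0]
  ],
  "rotation": [
    [0.02,0,-0.01],
    [0.02,0,-0.01],
    [0.02,0,-0.01],
    [0.01,0,-0.01],
    [0,0,0],
    [0,0,0],
    [0,0,0]
  ]
}}

```text
clock: 12.55
position: [0.4964, 0.2282, 0.0795]
tool_rot: [-2.546, 1.567, -2.845]
force: [-0.4, -0.0, -3.1]
grip_width: 0.0193
```

```bash
python3 - <<'E'
from h import *
stat();plan([.4967,.2339,.03],1.278,step=.4)
E
```

```text
pos [0.4964 0.2282 0.0795] yaw 1.272 xax [-0.003 -0.001 -1.   ] F [-0.4 -0.  -3.1] M [-0.03 -0.04 -0.04] w 0.0193 q7 [-0.66  0.65  0.17  1.94 -0.19  0.58  0.91] t 12.55
n 5 tot d [ 1.65  0.19 -0.04] tot w [-0.06 -0.03  0.02] yaw 1.272 pos [0.4964 0.2282 0.0795] t 12.55
[0.33, 0.04, -0.01] [-0.01, -0.01, 0.0]
[0.33, 0.04, -0.01] [-0.01, -0.01, 0.0]
[0.33, 0.04, -0.01] [-0.01, -0.01, 0.0]
[0.33, 0.04, -0.01] [-0.01, -0.01, 0.0]
[0.33, 0.04, -0.01] [-0.01, -0.01, 0.0]
```

Call:
{"method": "arm_command", "body": {
  "delta_pos": [
    [0,0.19,-0.04],
    [0.3,0,0],
    [0.3,0,0],
    [0.3,0,0],
    [0.3,0,0],
    [0,0,0]
  ],
  "rotation": [
    [-0.06,-0.03,0],
    [0,0,0],
    [0,0,0],
    [0,0,0],
    [0,0,0],
    [0,0,0]
  ]
}}

```text
clock: 13.15
position: [0.4968, 0.2353, 0.0401]
tool_rot: [-1.185, 1.569, -1.475]
force: [-0.6, -0.1, -2.8]
grip_width: 0.0192
```

```bash
python3 - <<'E'
from h import *
stat();plan([.4967,.2339,.028],1.278,step=.4)
E
```

```text
pos [0.4968 0.2353 0.0401] yaw 1.28 xax [ 0.    -0.002 -1.   ] F [-0.6 -0.1 -2.8] M [-0.04 -0.07 -0.04] w 0.0192 q7 [-0.66  0.72  0.15  1.94 -0.2   0.5   0.91] t 13.15
n 2 tot d [ 0.4  -0.04  0.01] tot w [0.02 0.01 0.01] yaw 1.28 pos [0.4968 0.2353 0.0401] t 13.15
[0.2, -0.02, 0.0] [0.01, 0.0, 0.01]
[0.2, -0.02, 0.0] [0.01, 0.0, 0.01]
```

Down to just above the plate, then check the force.

Call:
{"method": "arm_command", "body": {
  "delta_pos": [
    [0.2,-0.04,0.01],
    [0.17,0,0],
    [0.06,0,0],
    [0,0,0]
  ],
  "rotation": [
    [0.02,0,0],
    [0,0,0],
    [0,0,0],
    [0,0,0]
  ]
}}

```text
clock: 13.55
position: [0.497, 0.2338, 0.0262]
tool_rot: [-1.045, 1.569, -1.338]
force: [-0.2, 0.1, -1.4]
grip_width: 0.0196
```

```bash
python3 - <<'E'
from h import *
u=np.array([np.cos(-.2925),np.sin(-.2925)])
stat();plan(np.r_[np.array([.6183,.1973])-.075*u,.0270],1.278,step=.3)
s,_=st();d=s["position"][:2]-[.6183,.1973];print(d@u,d@[-u[1],u[0]])
E
```

```text
pos [0.497  0.2338 0.0262] yaw 1.277 xax [ 0.    -0.002 -1.   ] F [-0.2  0.1 -1.4] M [ 0.07  0.1  -0.03] w 0.0196 q7 [-0.65  0.74  0.14  1.94 -0.21  0.47  0.92] t 13.55
n 6 tot d [-0.02  0.    1.72] tot w [-0.01  0.01  0.01] yaw 1.277 pos [0.497  0.2338 0.0262] t 13.55
[-0.0, 0.0, 0.29] [-0.0, 0.0, 0.0]
[-0.0, 0.0, 0.29] [-0.0, 0.0, 0.0]
[-0.0, 0.0, 0.29] [-0.0, 0.0, 0.0]
[-0.0, 0.0, 0.29] [-0.0, 0.0, 0.0]
[-0.0, 0.0, 0.29] [-0.0, 0.0, 0.0]
[-0.0, 0.0, 0.29] [-0.0, 0.0, 0.0]
-0.12664517217701207 -3.287287890130913e-05
```

Call:
{"method": "arm_command", "body": {
  "delta_pos": [
    [0,0,0.29],
    [0,0,0.29],
    [0,0,0.29],
    [0,0,0.29],
    [0,0,0]
  ],
  "rotation": [
    [0,0,0],
    [0,0,0],
    [0,0,0],
    [0,0,0],
    [0,0,0]
  ]
}}

```text
clock: 14.05
position: [0.534, 0.2227, 0.027]
tool_rot: [-0.253, 1.569, -0.547]
force: [0.6, 0.4, -2.8]
grip_width: 0.0193
```

```bash
cat >> h.py <<'E'
U=np.array([np.cos(-.2925),np.sin(-.2925)]);O=np.array([.6183,.1973])
def foot():
    s,R0=st();d=s["position"][:2]-O;V=np.array([-U[1],U[0]]);print("foot xy",(d@U*1000).round(1),(d@V*1000).round(1),"z",s["position"][2].round(4),"F along",(s["force"][:2]@U).round(1),"lat",(s["force"][:2]@V).round(1),"Fz",s["force"][2].round(1),"M",s["moment"].round(2),"yaw",np.arctan2(R0[1,1],R0[0,1]).round(3),"w",round(s["grip_width"],4))
E
python3 - <<'E'
from h import *
foot();plan([*(O-.060*U),.0262],1.278,step=.2)
E
```

```text
foot xy -88.0 0.1 z 0.027 F along 0.5 lat 0.5 Fz -2.8 M [0.03 0.01 0.01] yaw 1.277 w 0.0193
n 5 tot d [ 0.03 -0.    0.93] tot w [-0.01  0.02  0.01] yaw 1.277 pos [0.534  0.2227 0.027 ] t 14.05
[0.01, -0.0, 0.19] [-0.0, 0.0, 0.0]
[0.01, -0.0, 0.19] [-0.0, 0.0, 0.0]
[0.01, -0.0, 0.19] [-0.0, 0.0, 0.0]
[0.01, -0.0, 0.19] [-0.0, 0.0, 0.0]
[0.01, -0.0, 0.19] [-0.0, 0.0, 0.0]
```

Call:
{"method": "arm_command", "body": {
  "delta_pos": [
    [0.02,0,0.2],
    [0,0,0.2],
    [0,0,0.2],
    [0,0,0.2],
    [0,0,0]
  ],
  "rotation": [
    [0,0,0],
    [0,0,0],
    [0,0,0],
    [0,0,0],
    [0,0,0]
  ]
}}

```text
clock: 14.55
position: [0.5588, 0.2151, 0.0263]
tool_rot: [-0.411, 1.569, -0.705]
force: [0.0, -0.1, -1.9]
grip_width: 0.0194
```

```bash
python3 - <<'E'
from h import *
foot()
E
```

```text
foot xy -62.1 -0.1 z 0.0263 F along 0.1 lat -0.1 Fz -1.9 M [-0.01  0.01  0.05] yaw 1.277 w 0.0194
```

Keep pushing in small steps until the throat meets the nut.

Call:
{"method": "arm_command", "body": {
  "delta_pos": [
    [0,0,0.1],
    [0,0,0.1],
    [0,0,0]
  ],
  "rotation": [
    [0,0,0],
    [0,0,0],
    [0,0,0]
  ]
}}

```text
clock: 14.85
position: [0.5609, 0.2147, 0.0263]
tool_rot: [-2.733, 1.564, -3.025]
force: [1.9, -0.9, -1.4]
grip_width: 0.0195
```

```bash
python3 - <<'E'
from h import *
foot()
E
```

```text
foot xy -60.0 0.1 z 0.0263 F along 2.1 lat -0.3 Fz -1.4 M [-0.06 -0.38 -0.05] yaw 1.279 w 0.0195
```

Call:
{"method": "arm_command", "body": {
  "delta_pos": [
    [0,0,0.12],
    [0,0,0.12],
    [0,0,0.12]
  ],
  "rotation": [
    [0,0,0],
    [0,0,0],
    [0,0,0]
  ]
}}

```text
clock: 15.15
position: [0.5616, 0.2147, 0.0261]
tool_rot: [-2.848, 1.545, -3.135]
force: [-25.2, 2.1, 22.9]
grip_width: 0.0193
```

```bash
python3 - <<'E'
from h import *
foot()
E
```

```text
foot xy -59.3 0.3 z 0.0261 F along -24.7 lat -5.3 Fz 22.9 M [ 0.76  5.28 -0.17] yaw 1.283 w 0.0193
```

Call:
{"method": "arm_command", "body": {
  "delta_pos": [
    [0,0,-0.03],
    [0,0,0],
    [0,0,0]
  ],
  "rotation": [
    [0,0,0],
    [0,0,0],
    [0,0,0]
  ]
}}

```text
clock: 15.45
position: [0.5608, 0.2152, 0.0266]
tool_rot: [-2.858, 1.545, 3.138]
force: [-2.0, -0.5, -0.1]
grip_width: 0.0196
```

```bash
python3 - <<'E'
from h import *
foot();stat()
E
```

```text
foot xy -60.2 0.5 z 0.0266 F along -1.8 lat -1.1 Fz -0.1 M [-0.02  0.11 -0.01] yaw 1.284 w 0.0196
pos [0.5608 0.2152 0.0266] yaw 1.284 xax [-0.026  0.    -1.   ] F [-2.  -0.5 -0.1] M [-0.02  0.11 -0.01] w 0.0196 q7 [-0.55  0.8   0.13  1.78 -0.19  0.6   0.99] t 15.45
```

Call:
{"method": "arm_command", "body": {
  "delta_pos": [
    [0,0,0],
    [0,0,0],
    [0,0,0],
    [0,0,0],
    [0,0,0],
    [0,0,0]
  ],
  "rotation": [
    [0,0,0],
    [0,0,0],
    [0,0,0],
    [0,0,0],
    [0,0,0],
    [0,0,0]
  ],
  "gripper": -1
}}

```text
clock: 16.05
position: [0.5618, 0.215, 0.0266]
tool_rot: [-2.86, 1.547, 3.135]
force: [0.1, 0.7, 0.7]
grip_width: 0.0853
```

Call:
{"method": "arm_command", "body": {
  "delta_pos": [
    [-0.3,0,0],
    [-0.6,0,0],
    [-0.8,0,-0.2],
    [-0.8,0,-0.6],
    [-0.8,0,-0.6],
    [0,0,0]
  ],
  "rotation": [
    [0,0,0],
    [0,-0.2,0],
    [0,0,0],
    [0,0,0],
    [0,0,0],
    [0,0,0]
  ]
}}

```text
clock: 16.65
position: [0.5214, 0.2271, 0.1315]
tool_rot: [-1.827, 1.564, -2.117]
force: [2.0, 0.6, -0.7]
grip_width: 0.0854
```

```bash
python3 - <<'E'
from h import *
stat();w=cam("wrist");f=optics.grab_frame("wrist")[:,:,::-1].copy();np.savez("w6.npz",**w);cv2.imwrite("pics/w6.png",f)
cv2.imwrite("pics/w6b.png",cv2.convertScaleAbs(cv2.resize(f,(800,600),interpolation=cv2.INTER_CUBIC),alpha=1.8))
for x in([*O,.074],[*O,.054],[*(O-.158*U+.023*np.array([-U[1],U[0]])),.042]): print(proj(w,x)/.7)
E
```

```text
pos [0.5214 0.2271 0.1315] yaw 1.282 xax [-0.004 -0.006 -1.   ] F [ 2.   0.6 -0.7] M [ 0.01 -0.05 -0.01] w 0.0854 q7 [-0.65  0.59  0.19  1.85 -0.16  0.72  0.91] t 16.65
[404.20750658 546.83028586]
[404.36791889 515.10041633]
[460.80281238 185.06975248]
```

View pics/w6b.png

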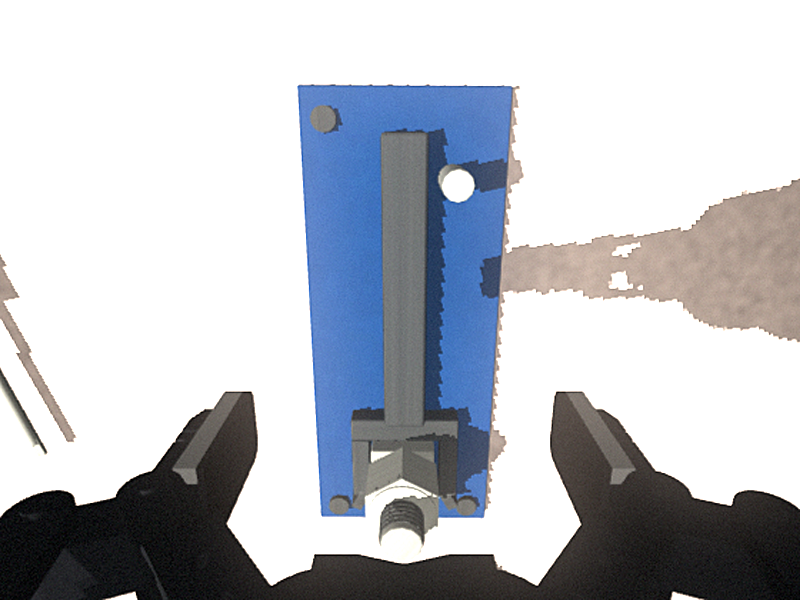

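```bash
python3 - <<'E'
from h import *
w=dict(np.load("w6.npz"));q=ray(w,(402*.7,541*.7),.074)[:2];d=q-O;print("stud",q,d@U,d@[-U[1],U[0]])
plan([*(O-.001*U),.13],1.278,step=.5)
E
```

```text
stud [0.61485999 0.19728476] -0.00328950850069334 -0.0010065109169576378
n 7 tot d [ 0.01 -0.02  3.32] tot w [ 0.03 -0.02  0.07] yaw 1.281 pos [0.5219 0.2266 0.1304] t 16.7
[0.0, -0.0, 0.47] [0.0, -0.0, 0.01]
[0.0, -0.0, 0.47] [0.0, -0.0, 0.01]
[0.0, -0.0, 0.47] [0.0, -0.0, 0.01]
[0.0, -0.0, 0.47] [0.0, -0.0, 0.01]
[0.0, -0.0, 0.47] [0.0, -0.0, 0.01]
[0.0, -0.0, 0.47] [0.0, -0.0, 0.01]
[0.0, -0.0, 0.47] [0.0, -0.0, 0.01]
```

Call:
{"method": "arm_command", "body": {
  "delta_pos": [
    [0,0,0.5],
    [0,0,0.5],
    [0,0,0.5],
    [0,0,0.5],
    [0,0,0.5],
    [0,0,0.5],
    [0,0,0.2],
    [0,0,0]
  ],
  "rotation": [
    [0,0,0.01],
    [0,0,0.01],
    [0,0,0.01],
    [0,0,0.01],
    [0,0,0.01],
    [0,0,0],
    [0,0,0],
    [0,0,0]
  ]
}}

```text
clock: 17.5
position: [0.6182, 0.1956, 0.1276]
tool_rot: [-2.249, 1.565, -2.54]
force: [0.2, 0.8, 0.4]
grip_width: 0.0853
```

```bash
python3 - <<'E'
from h import *
stat();plan([*(O-.002*U),.051],1.278,step=.4)
E
```

```text
pos [0.6182 0.1956 0.1276] yaw 1.28 xax [-0.005 -0.003 -1.   ] F [0.2 0.8 0.4] M [ 0.05  0.03 -0.02] w 0.0853 q7 [-0.52  0.71  0.19  1.63 -0.16  0.83  1.02] t 17.5
n 7 tot d [ 2.55  0.07 -0.07] tot w [ 0.02 -0.04  0.05] yaw 1.28 pos [0.6182 0.1956 0.1276] t 17.5
[0.36, 0.01, -0.01] [0.0, -0.01, 0.01]
[0.36, 0.01, -0.01] [0.0, -0.01, 0.01]
[0.36, 0.01, -0.01] [0.0, -0.01, 0.01]
[0.36, 0.01, -0.01] [0.0, -0.01, 0.01]
[0.36, 0.01, -0.01] [0.0, -0.01, 0.01]
[0.36, 0.01, -0.01] [0.0, -0.01, 0.01]
[0.36, 0.01, -0.01] [0.0, -0.01, 0.01]
```

Call:
{"method": "arm_command", "body": {
  "delta_pos": [
    [0.36,0.02,-0.02],
    [0.36,0.02,-0.02],
    [0.36,0.02,-0.02],
    [0.36,0.02,-0.02],
    [0.36,0,0],
    [0.36,0,0],
    [0.2,0,0],
    [0,0,0]
  ],
  "rotation": [
    [0,0,0.01],
    [0,-0.01,0.01],
    [0,-0.01,0.01],
    [0,-0.01,0.01],
    [0,0,0],
    [0,0,0],
    [0,0,0],
    [0,0,0]
  ]
}}

```text
clock: 18.3
position: [0.613, 0.1998, 0.0486]
tool_rot: [-2.686, 1.566, -2.975]
force: [0.3, 0.2, -0.2]
grip_width: 0.0854
```

```bash
python3 - <<'E'
from h import *
foot();plan([*(O-.002*U),.051],1.278,step=.4)
E
```

```text
foot xy -5.8 0.9 z 0.0486 F along 0.2 lat 0.3 Fz -0.2 M [-0.01  0.01  0.02] yaw 1.282 w 0.0854
n 1 tot d [-0.08 -0.03  0.13] tot w [ 0.04 -0.04  0.02] yaw 1.282 pos [0.613  0.1998 0.0486] t 18.3
[-0.08, -0.03, 0.13] [0.04, -0.04, 0.02]
```

Call:
{"method": "arm_command", "body": {
  "delta_pos": [
    [-0.1,-0.03,0.13],
    [0,0,0]
  ],
  "rotation": [
    [0.04,-0.04,0.02],
    [0,0,0]
  ]
}}

```text
clock: 18.5
position: [0.6172, 0.1976, 0.0521]
tool_rot: [0.409, 1.569, 0.115]
force: [1.0, 0.5, 0.2]
grip_width: 0.0858
```

Call:
{"method": "arm_command", "body": {
  "delta_pos": [
    [0,0,0],
    [0,0,0],
    [0,0,0],
    [0,0,0],
    [0,0,0],
    [0,0,0],
    [0,0,0],
    [0,0,0]
  ],
  "rotation": [
    [0,0,0],
    [0,0,0],
    [0,0,0],
    [0,0,0],
    [0,0,0],
    [0,0,0],
    [0,0,0],
    [0,0,0]
  ],
  "gripper": 1,
  "grip_force": 50
}}

```text
clock: 19.3
position: [0.6179, 0.1972, 0.0539]
tool_rot: [0.435, 1.568, 0.141]
force: [-1.2, -0.9, 1.0]
grip_width: 0.0349
```

```bash
python3 - <<'E'
from h import *
foot();stat()
E
```

```text
foot xy -0.4 -0.2 z 0.0539 F along -0.9 lat -1.2 Fz 1.0 M [-0.01  0.09  0.06] yaw 1.277 w 0.0349
pos [0.6179 0.1972 0.0539] yaw 1.277 xax [ 0.003  0.    -1.   ] F [-1.2 -0.9  1. ] M [-0.01  0.09  0.06] w 0.0349 q7 [-0.51  0.8   0.16  1.67 -0.18  0.69  1.03] t 19.3
```

Call:
{"method": "arm_command", "body": {
  "delta_pos": [
    [0,0,0],
    [0,0,0],
    [0,0,0],
    [0,0,0],
    [0,0,0],
    [0,0,0],
    [0,0,0]
  ],
  "rotation": [
    [0.4,0,0],
    [0.5,0,0],
    [0.5,0,0],
    [0.5,0,0],
    [0.5,0,0],
    [0.5,0,0],
    [0,0,0]
  ]
}}

```text
clock: 20.0
position: [0.6179, 0.1972, 0.0539]
tool_rot: [0.702, 1.568, 0.094]
force: [0.2, -0.9, -0.1]
grip_width: 0.0346
```

```bash
python3 - <<'E'
from h import *
foot();stat()
E
```

```text
foot xy -0.3 -0.2 z 0.0539 F along 0.4 lat -0.8 Fz -0.1 M [-0.07  0.03  0.04] yaw 0.963 w 0.0346
pos [0.6179 0.1972 0.0539] yaw 0.963 xax [ 0.003  0.    -1.   ] F [ 0.2 -0.9 -0.1] M [-0.07  0.03  0.04] w 0.0346 q7 [-0.56  0.81  0.24  1.67 -0.28  0.69  0.79] t 20.0
```

Call:
{"method": "arm_command", "body": {
  "delta_pos": [
    [0,0,0],
    [0,0,0]
  ],
  "rotation": [
    [0.3,0,0],
    [0.3,0,0]
  ]
}}

```text
clock: 20.2
position: [0.6179, 0.1972, 0.0539]
tool_rot: [0.786, 1.568, 0.114]
force: [-1.0, -1.1, -0.3]
grip_width: 0.0351
```

```bash
python3 - <<'E'
from h import *
foot()
f=optics.grab_frame("side")[:,:,::-1].copy();cv2.imwrite("pics/d7.png",f)
a=f[285:420,145:295];cv2.imwrite("pics/d7b.png",cv2.convertScaleAbs(cv2.resize(a,None,fx=5,fy=4.4,interpolation=cv2.INTER_CUBIC),alpha=1.5))
E
```

```text
foot xy -0.4 -0.2 z 0.0539 F along -0.7 lat -1.3 Fz -0.3 M [-0.06 -0.01  0.27] yaw 0.899 w 0.0351
```

View pics/d7b.png

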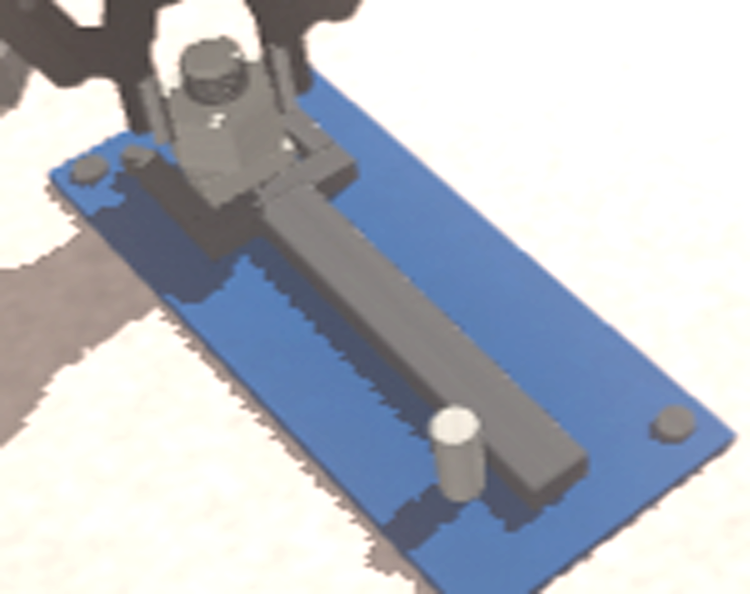

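Call:
{"method": "arm_command", "body": {
  "delta_pos": [
    [0,0,0],
    [0,0,0],
    [0,0,0],
    [0,0,0],
    [0,0,0],
    [0,0,0],
    [0,0,0],
    [0,0,0],
    [0,0,0],
    [0,0,0]
  ],
  "rotation": [
    [0.5,0,0],
    [0.5,0,0],
    [0.5,0,0],
    [0.5,0,0],
    [0.5,0,0],
    [0.5,0,0],
    [0.5,0,0],
    [0.5,0,0],
    [0.5,0,0],
    [0.5,0,0]
  ]
}}

```text
clock: 21.25
position: [0.618, 0.1972, 0.0539]
tool_rot: [1.378, 1.567, 0.161]
force: [-0.7, -1.3, 0.0]
grip_width: 0.0346
```

```bash
python3 - <<'E'
from h import *
foot()
E
```

```text
foot xy -0.2 -0.2 z 0.0539 F along -0.3 lat -1.5 Fz 0.0 M [-0.18  0.01  0.25] yaw 0.354 w 0.0346
```

Still at drag torque; continue in smaller steps.

Call:
{"method": "arm_command", "body": {
  "delta_pos": [
    [0,0,0],
    [0,0,0],
    [0,0,0],
    [0,0,0]
  ],
  "rotation": [
    [0.4,0,0],
    [0.3,0,0],
    [0.3,0,0],
    [0.3,0,0]
  ]
}}

```text
clock: 21.65
position: [0.618, 0.1972, 0.0539]
tool_rot: [1.478, 1.567, 0.118]
force: [-0.6, -0.8, 0.6]
grip_width: 0.0347
```

```bash
python3 - <<'E'
from h import *
foot()
E
```

```text
foot xy -0.2 -0.2 z 0.0539 F along -0.3 lat -0.9 Fz 0.6 M [-0.26 -0.01  0.26] yaw 0.21 w 0.0347
```

Call:
{"method": "arm_command", "body": {
  "delta_pos": [
    [0,0,0],
    [0,0,0],
    [0,0,0]
  ],
  "rotation": [
    [0.25,0,0],
    [0.25,0,0],
    [0.25,0,0]
  ]
}}

```text
clock: 21.95
position: [0.618, 0.1971, 0.0539]
tool_rot: [1.563, 1.568, 0.118]
force: [-1.5, -1.2, -0.2]
grip_width: 0.0348
```

```bash
python3 - <<'E'
from h import *
foot()
E
```

```text
foot xy -0.2 -0.3 z 0.0539 F along -1.1 lat -1.5 Fz -0.2 M [-0.21  0.01  0.24] yaw 0.125 w 0.0348
```

Call:
{"method": "arm_command", "body": {
  "delta_pos": [
    [0,0,0],
    [0,0,0],
    [0,0,0]
  ],
  "rotation": [
    [0.25,0,0],
    [0.25,0,0],
    [0.25,0,0]
  ]
}}

```text
clock: 22.25
position: [0.6181, 0.1971, 0.0539]
tool_rot: [1.652, 1.567, 0.121]
force: [-0.4, -0.4, 0.7]
grip_width: 0.0349
```

```bash
python3 - <<'E'
from h import *
foot()
E
```

```text
foot xy -0.2 -0.2 z 0.0539 F along -0.2 lat -0.5 Fz 0.7 M [-0.2 -0.   0.3] yaw 0.04 w 0.0349
```

Call:
{"method": "arm_command", "body": {
  "delta_pos": [
    [0,0,0],
    [0,0,0],
    [0,0,0]
  ],
  "rotation": [
    [0.25,0,0],
    [0.25,0,0],
    [0.25,0,0]
  ]
}}

```text
clock: 22.55
position: [0.6181, 0.1971, 0.0539]
tool_rot: [1.586, 1.567, -0.029]
force: [-0.7, -2.0, 0.5]
grip_width: 0.0349
```

```bash
python3 - <<'E'
from h import *
foot()
E
```

```text
foot xy -0.1 -0.3 z 0.0539 F along -0.1 lat -2.1 Fz 0.5 M [-0.51 -0.02  1.58] yaw -0.044 w 0.0349
```

Call:
{"method": "arm_command", "body": {
  "delta_pos": [
    [0,0,0],
    [0,0,0]
  ],
  "rotation": [
    [0.25,0,0],
    [0.25,0,0]
  ]
}}

```text
clock: 22.75
position: [0.6181, 0.1974, 0.054]
tool_rot: [1.603, 1.567, -0.067]
force: [-0.6, -1.4, 1.6]
grip_width: 0.0348
```

```bash
python3 - <<'E'
from h import *
foot()
E
```

```text
foot xy -0.2 0.1 z 0.054 F along -0.2 lat -1.5 Fz 1.6 M [-0.04  0.06  2.11] yaw -0.099 w 0.0348
```

Call:
{"method": "arm_command", "body": {
  "delta_pos": [
    [0,0,0],
    [0,0,0],
    [0,0,0],
    [0,0,0],
    [0,0,0],
    [0,0,0]
  ],
  "rotation": [
    [0,0,0],
    [0,0,0],
    [0,0,0],
    [0,0,0],
    [0,0,0],
    [0,0,0]
  ],
  "gripper": -1
}}

```text
clock: 23.35
position: [0.6181, 0.1974, 0.0539]
tool_rot: [1.894, 1.567, 0.219]
force: [-0.4, -0.1, 0.5]
grip_width: 0.0854
```

Call:
{"method": "arm_command", "body": {
  "delta_pos": [
    [-0.5,0,0],
    [-0.7,0,0],
    [-0.8,0,0],
    [-0.8,0,0],
    [-0.8,0,0],
    [-0.8,0,0],
    [-0.8,0,0],
    [0,0,0]
  ],
  "rotation": [
    [0,0,0],
    [0,0,0],
    [0,0,0],
    [0,0,0],
    [0,0,0],
    [0,0,0],
    [0,0,0],
    [0,0,0]
  ]
}}

```text
clock: 24.15
position: [0.6177, 0.1958, 0.2237]
tool_rot: [1.9, 1.565, 0.222]
force: [0.4, -0.5, 0.4]
grip_width: 0.0853
```

```bash
python3 - <<'E'
from h import *
stat();w=cam("wrist");print(proj(w,[*O,.054]),proj(w,[*(O-.158*U),.02]))
f=optics.grab_frame("wrist")[:,:,::-1].copy();g=optics.grab_frame("side")[:,:,::-1].copy();h=optics.grab_frame("scene")[:,:,::-1].copy()
for n,i in(("w8",f),("d8",g),("s8",h)): cv2.imwrite(f"pics/{n}.png",i)
np.savez("w8.npz",**w)
c=cv2.resize(g[270:420,135:305],(400,353),interpolation=cv2.INTER_CUBIC)
d=cv2.resize(h[165:275,370:480],(400,400),interpolation=cv2.INTER_CUBIC)
e=cv2.resize(f,(400,300))
o=np.zeros((600,800,3),np.uint8)
# wrist crop around nut and handle
u,v=proj(w,[*O,.054]);u,v=int(u),int(v);x0=min(max(u-65,0),430);y0=min(max(v-65,0),290)
k=cv2.resize(f[y0:y0+130,x0:x0+130],(400,400),interpolation=cv2.INTER_CUBIC)
o[:400,:400]=k;o[:353,400:]=c;o[400:550,:200]=cv2.resize(f,(200,150));o[353:600,420:700]=cv2.resize(d[:, :],(280,247))
print(x0,y0);cv2.imwrite("pics/fin.png",cv2.convertScaleAbs(o,alpha=1.6))
E
```

```text
pos [0.6177 0.1958 0.2237] yaw -0.106 xax [ 0.006  0.001 -1.   ] F [ 0.4 -0.5  0.4] M [ 0.   -0.01 -0.  ] w 0.0853 q7 [-0.8   0.67  0.66  1.59 -0.46  1.04 -0.12] t 24.15
[281.36306127 184.55528965] [112.1342634  144.80964392]
216 119
```

View pics/fin.png

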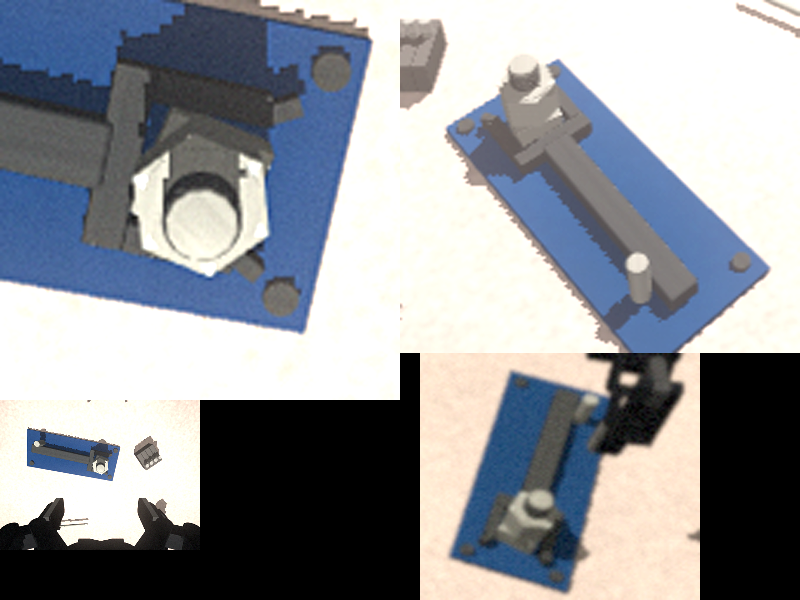

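```bash
python3 - <<'E'
from h import *
w=dict(np.load("w8.npz"));f=cv2.imread("pics/w8.png");V=np.array([-U[1],U[0]])
def rect(z,xs,ys):
    X,Y=np.meshgrid(xs,ys,indexing="ij");P=O+X[...,None]*U+Y[...,None]*V
    c=(np.dstack([P,np.full(X.shape,z)])-w["origin"])@rot(w)
    return cv2.remap(f,(w["fx"]*c[...,0]/c[...,2]+w["cx"]).astype(np.float32),(w["fy"]*c[...,1]/c[...,2]+w["cy"]).astype(np.float32),cv2.INTER_LINEAR).astype(float)
xs=np.arange(-.135,-.04,.002);ys=np.arange(-.045,.045,.0005)
im=rect(.02,xs,ys);blue=im[...,0]-im[...,2]
m=blue<18
c=[(x,ys[r].min(),ys[r].max(),ys[r].mean()) for x,r in zip(xs,m) if r.sum()>10]
c=np.array(c);pf=np.polyfit(c[:,0],c[:,3],1);print("handle slope",pf,c[::10].round(4))
xy=np.arange(-.024,.024,.0004);g=rect(.054,xy,xy).mean(2);X,Y=np.meshgrid(xy,xy,indexing="ij")
gx,gy=np.gradient(cv2.GaussianBlur(g,(0,0),2));mag=np.hypot(gx,gy)
best=[]
for cx in np.arange(-.005,.0051,.001):
  for cy in np.arange(-.005,.0051,.001):
    for a in np.radians(np.arange(-30,30,1.)):
      s=0
      for k in range(6):
        n=np.array([np.cos(a+k*np.pi/3),np.sin(a+k*np.pi/3)]);t=np.linspace(-.009,.009,25)
        px=cx+.018*n[0]-t*n[1];py=cy+.018*n[1]+t*n[0]
        i=((px-xy[0])/.0004).round().astype(int).clip(0,len(xy)-1);j=((py-xy[0])/.0004).round().astype(int).clip(0,len(xy)-1)
        s+=np.abs(gx[i,j]*n[0]+gy[i,j]*n[1]).mean()
      best.append((s,cx,cy,np.degrees(a)))
best.sort(reverse=True);print([tuple(np.round(b,4)) for b in best[:6]])
E
```

```text
handle slope [-0.03356573 -0.00015084] [[-0.135  -0.045   0.017   0.0044]
 [-0.115  -0.045   0.0165  0.0037]
 [-0.095  -0.045   0.0155  0.003 ]
 [-0.075  -0.045   0.015   0.0023]
 [-0.055  -0.045   0.014   0.0015]]
[(np.float64(80.8235), np.float64(0.0), np.float64(-0.001), np.float64(17.0)), (np.float64(80.6651), np.float64(0.0), np.float64(-0.001), np.float64(18.0)), (np.float64(80.4676), np.float64(0.0), np.float64(-0.001), np.float64(16.0)), (np.float64(79.7254), np.float64(0.0), np.float64(-0.001), np.float64(19.0)), (np.float64(79.6746), np.float64(0.0), np.float64(-0.001), np.float64(15.0)), (np.float64(78.4509), np.float64(0.0), np.float64(-0.001), np.float64(14.0))]
```

```bash
python3 -c "
from workcell import bot
print(bot.job_done())"
```

```text
the job is handed in; nothing more can be done
None
```

The job is handed in at about 24 s of the 58 s limit. The spanner is on the square nut, the locknut is turned to its hard stop, and the gripper is open about 0.17 m above the foot.

- **Spanner:** I drew the larger dark spanner out of the duct by its head, laid it on the bench and let go. I then took it by the handle and slid it along the plate onto the square nut until the throat met the nut, at about 25 N. I released it lying on the plate beside the post.
- **Locknut:** it turned clockwise against a steady 0.25 N m of drag, then the torque rose to 2.1 N m, which is the hard stop.
- **Last picture check:** the handle stands about 0.04 rad off the foot's axis and bears on the post. From the hexagon's angle, the locknut and square-nut turns add up to about 1.63 rad. That fits the locknut at about 1.4 with the square nut about 0.2 off its set position, inside the 0.35 limit.
- **Less certain:**
  - The square nut's angle was worked out from pictures, not measured directly, and 0.2 is slightly over the expected play of 0.17.
  - In the last two steps at the stop, the gripper turned about 0.06 rad further. It ended about 0.1 rad past where the nut was later seen, which suggests it slipped on the hexagon. If it did not slip, the square nut could have come close to the 0.35 limit for a moment.
  - The scene and wrist cameras disagreed by about 4 mm. I used the wrist camera, and it agreed with the contacts.

The relay, screwdriver, tab and terminals were not touched.

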